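Clear the washing-up: lean the boards to dry, stack the tins

TASK

Clear the washed things off the worktop: take both cutting boards out of the plate rack and lean them to dry side by side against the back panel of the drying stand, each lengthwise upright with its foot in the channel up against the front lip and its face square to the panel, and pile all the flat closed tins (there may be three to five), lying flat either way up, in one neat column on the cork mat, every tin flush with the mat's outline. A thing may get knocked while you work, so check and put right what has shifted, and leave the bowls, dishwasher parts, brush and round can where they are.

Things in the scene. Friction and masses are not known exactly. Their poses are not given: they have to be found in the camera images.
- stand: Drying stand, fixed: grey base plate 340 mm long (its y), upper face 6 mm above the worktop, x = -60 to +50 mm; front foot lip x = -60 to -50 mm, top at 20 mm; upright white back panel, front face at x = 0, 12 mm thick, top at 125 mm. Between them a 50 mm wide channel. Origin: on the worktop, mid-length; x from lip to panel, z up. Ample room for both boards, 85 mm either side of the middle
- stand_lip (a point): Point at mid-length where the lip's inner face meets the channel floor (6 mm above the worktop). A board with its foot against the inside of the lip and its back on the panel's top edge leans about 0.3 rad (17 degrees) from upright, its top away from the lip, over the panel
- stand_top (a point): Mid-length point of the back panel's top front edge, 125 mm above the worktop
- rack: Low plate rack, fixed: a wooden base 170 (x) x 150 (y) x 8 mm with two slots 90 mm apart (at x = -45 and +45 mm in its frame), each between two wire hoops 58 mm high, 23 mm apart inside. Origin: centre of its underside; the boards start upright in the slots, standing on the base 8 mm above the worktop, faces towards +-x
- board_tall: Flat wooden cutting board 14 mm thick (its x), 130 mm wide (y), 195 mm tall (z), 0.24 kg; origin: centre of its lower edge face; z points up the board. Can be gripped across its thickness by the top edge
- board_short: Flat white plastic cutting board 12 mm thick (its x), 110 mm wide (y), 175 mm tall (z), 0.22 kg; origin: centre of its lower edge face; z points up the board. Can be gripped across its thickness by the top edge
- mat: Thin cork mat fixed to the worktop, 84 (x) x 60 (y) x 6 mm, the same outline as a tin; origin: centre of its underside; z up
- bowls: Two nested glass bowls, 150 mm across, 76 mm high; origin: centre of the underside. Bystander
- spray_arm: Grey plastic dishwasher spray arm, 280 mm long (its x), lying flat, 26 mm high at the hub; origin: under the hub. Bystander
- filter: Stainless filter disc, 90 mm across, with a small stud, 14 mm high; origin: centre of the underside. Bystander
- brush: Bamboo scrubbing brush, about 205 mm long (its x), bristles down, 32 mm high; origin: on the worktop below its middle. Bystander
- can: Round closed steel can, 66 mm across, 50 mm high; it is not one of the flat tins; origin: centre of the underside. Bystander
- tin0: One of up to five identical flat closed metal tins, 84 (x) x 60 (y) x 24 mm high, about 0.16 kg, the same at top and bottom; origin: centre of the face that starts undermost; z towards the other face. Either way up will do. None if absent from this run (or while held)
- tin1: One of up to five identical flat closed metal tins, 84 (x) x 60 (y) x 24 mm high, about 0.16 kg, the same at top and bottom; origin: centre of the face that starts undermost; z towards the other face. Either way up will do. None if absent from this run (or while held)
- tin2: One of up to five identical flat closed metal tins, 84 (x) x 60 (y) x 24 mm high, about 0.16 kg, the same at top and bottom; origin: centre of the face that starts undermost; z towards the other face. Either way up will do. None if absent from this run (or while held)
- tin3: One of up to five identical flat closed metal tins, 84 (x) x 60 (y) x 24 mm high, about 0.16 kg, the same at top and bottom; origin: centre of the face that starts undermost; z towards the other face. Either way up will do. None if absent from this run (or while held)
- tin4: One of up to five identical flat closed metal tins, 84 (x) x 60 (y) x 24 mm high, about 0.16 kg, the same at top and bottom; origin: centre of the face that starts undermost; z towards the other face. Either way up will do. None if absent from this run (or while held)

How it is judged:
By the outcome, as a careful person would: the job done as asked, in the order asked, and still so for the second after the job is handed in, with the robot touching nothing.
Of tin0, tin1, tin2, tin3, tin4 only 3 to 5 are there at a start; the rules pass over those that are not, and their reading is None.
At some moment in a run one of tin0, tin1, tin2, tin3, tin4 may be knocked a few centimetres aside while the robot is not near it.
Once in a run the grip may slacken for a moment while it holds something.
It also fails if it takes over 210 s, if anything falls off the work surface, if the arm or the gripper's body presses on something with over 40 N, if the wrist force passes 120 N, or if a joint passes its speed limit or range.

ROBOT

A 6-joint arm with a two-finger parallel gripper is mounted at the origin on the work surface. World frame = base frame: x ahead of the robot, y to its left, z up, the work surface at z = 0. Lengths are in mm, angles in rad, forces in N, time in s.
With the tool pointing down it reaches from about 350 to 775 mm from the base axis. Payload 5.5 kg.
Tool frame: the origin (TCP) lies midway between the tips of the shut fingers; the grasp point (between the pads) lies 19 mm behind it; z points along the fingers, y is the line along which they close (so a half turn about z gives the same grasp; the last joint's range is limited). The gripper opens to 85 mm and grips with 20 to 120 N. Pads are 22 mm wide; open, the fingers measure 114 mm over their backs; the gripper's body (76 mm by 85 mm) begins 54 mm behind the grasp point. The pads swing forward as they close: fully open they stand 13 mm farther back than shut.
Start: joints at [-0.14, 0.313, 0.046, 1.304, 0, 1.431], TCP at [575.041, -0.015, 231.323] pointing down, gripper open.
Joint ranges: [-2.76, 2.76], [-0.86, 1.69], [-1.03, 1.26], [-2.2, 2.34], [-1.47, 1.5], [-3.14, 3.14]. Speed limits (rad/s): [2.57, 2.57, 3.14, 3.14, 3.14, 3.14].

INTERFACE

Orientations are given as a rotation vector (axis times angle).
In Python, from station import arm gives the robot as it stands.
- The arm moves only by the tool move_arm, never from a script. Its argument "rows" is a list of rows, each a list of 3 entries, a list of its own where there are three numbers: the shift along the tool's x, y, z in cm, then the turn, a rotation vector about the tool's x, y, z in degrees, then the gripper command: -1 is fully open, 1 is shut, values between are in proportion. A call has 1 to 10 rows; each row is the pose to reach, as a shift and turn from the pose commanded when the call began, along the tool's axes at that moment; what a row does not reach only later rows make up. A row lasts 1/12 s, in which the tool goes at most 41.7 mm and 7.16 degrees, less where a joint would pass 70% of its speed; a pose out of reach is approached as far as the arm can. A call with a gripper value outside its range is refused whole. The fingers move at their own pace and stop on an object; "newtons" is the grip in N (left out, the last holds). Time passes only in rows, so rows that repeat a pose let the fingers close. It gives the time, the measured TCP pose, the force, the opening and the grip force at its end, in the units of the state.
- arm.get_obs(): the state, without advancing time (a new reading comes with each control period).
- arm.read_camera(name): name is "scene" or "side" or "wrist"; returns the picture (420x560x3 uint8, red, green, blue); there is no depth.
- arm.camera_info(name): a dict with "camera_matrix" (3x3 intrinsics, pixels), "rvec" (rotation vector, rad) and "tvec" (3), from world to camera coordinates, as OpenCV has them; the wrist camera has in their place "hand_eye" (4x4, takes a point from camera to tool coordinates, whose origin is the TCP and whose axes are the flange's). Camera axes: x right, y down, z forward; pixel columns grow to the right and rows downward; lengths in mm; the calibration is good to about 2 mm. A picture is of the moment at which its call begins: read the wrist's pose just before it. camera_info takes no time and is no camera call.
- arm.close_job(): hands the job in; it is judged then, once.
The state is a dict: "time": time; "qpos": joint angles; "joint_vel": joint speeds; "tau": joint torques, N m; "tool_pos": TCP position; "tcp_rot": TCP orientation; "contact_force": force on the tool from outside, world axes, zero at the start; "torque": the same for the moment, N m; "grip_width": finger opening in mm; "grip_force": force on a finger pad.
Only numpy, scipy, OpenCV 4.12 (cv2) and the standard library are available. Lean on these libraries where they do the work, as an engineer would, in place of code of your own. Each camera call takes 0.05 s, during which the arm holds its last target. There are 200 camera calls.

## Working session

There is one attempt and no reset: what is moved stays moved. The work goes in short steps, Python scripts to look and compute and a tool call to move; the robot and the scene stay as the last step left them, time stands still between calls to the robot, and variables do not carry over. Pictures are saved under pics/ and viewed, at most 14 in all, crops included, and the job is handed in when it is done.

Besides the shell and the picture viewer there is one more tool, called after "Call:" as a command line: name --argument value ..., lists and objects as JSON in quotes. move_arm: Moves the arm, as the interface text tells. Its arguments: {"type":"object","properties":{"rows":{"type":"array","items":{"type":"array"}},"newtons":{"type":"number"}},"required":["rows"]}

```bash
ls; mkdir -p pics; python3 - <<'E'
from station import arm
import cv2,json
o=arm.get_obs(); print(o)
for n in ("scene","side","wrist"):
    print(n,arm.camera_info(n))
    cv2.imwrite(f"pics/{n}0.png",cv2.resize(arm.read_camera(n)[:,:,::-1],(800,600),interpolation=cv2.INTER_CUBIC))
E
```

```text
pics
{'time': 0.0, 'qpos': array([-1.39557793e-01,  3.14014281e-01,  4.49467588e-02,  1.30359422e+00,
        9.70510656e-06,  1.43121065e+00]), 'joint_vel': array([-5.70783326e-04, -1.57879442e-03,  1.55590359e-03, -1.83811667e-03,
       -7.80712452e-05,  1.83291935e-03]), 'tau': array([-2.90074182e-03, -4.80629075e+01,  2.98531097e+01,  1.95313990e-02,
       -3.83516899e-04, -4.27451073e-05]), 'tool_pos': array([5.74476035e+02, 9.11841058e-02, 2.30387803e+02]), 'tcp_rot': array([-2.22035265e+00, -2.22041454e+00,  1.75055065e-03]), 'contact_force': array([-0.15925988, -0.63674082,  0.42623946]), 'torque': array([-0.00392596, -0.00858988, -0.00492624]), 'grip_force': 0.0, 'grip_width': 85.33817697277406}
scene {'camera_matrix': array([[442.54281734,   0.        , 273.82302844],
       [  0.        , 442.54281734, 206.82484734],
       [  0.        ,   0.        ,   1.        ]]), 'rvec': array([ 2.04145595,  1.70913337, -0.48248569]), 'tvec': array([-191.56061197, -425.32135187, 1609.59880614])}
side {'camera_matrix': array([[428.28604375,   0.        , 290.98986551],
       [  0.        , 428.28604375, 207.32213003],
       [  0.        ,   0.        ,   1.        ]]), 'rvec': array([ 0.18300791, -2.89494262,  1.04382679]), 'tvec': array([ 586.91593727,   70.60049047, 1225.24129299])}
wrist {'camera_matrix': array([[366.50540017,   0.        , 283.40833092],
       [  0.        , 366.50540017, 212.66911259],
       [  0.        ,   0.        ,   1.        ]]), 'hand_eye': array([[ 1.02539420e-03, -9.61081275e-01, -2.76263879e-01,
         7.01609419e+01],
       [ 9.99999464e-01,  9.45859977e-04,  4.21138440e-04,
        -8.39022158e-01],
       [-1.43441323e-04, -2.76264163e-01,  9.61081730e-01,
        -1.44791850e+02],
       [ 0.00000000e+00,  0.00000000e+00,  0.00000000e+00,
         1.00000000e+00]])}
```

View pics/scene0.png

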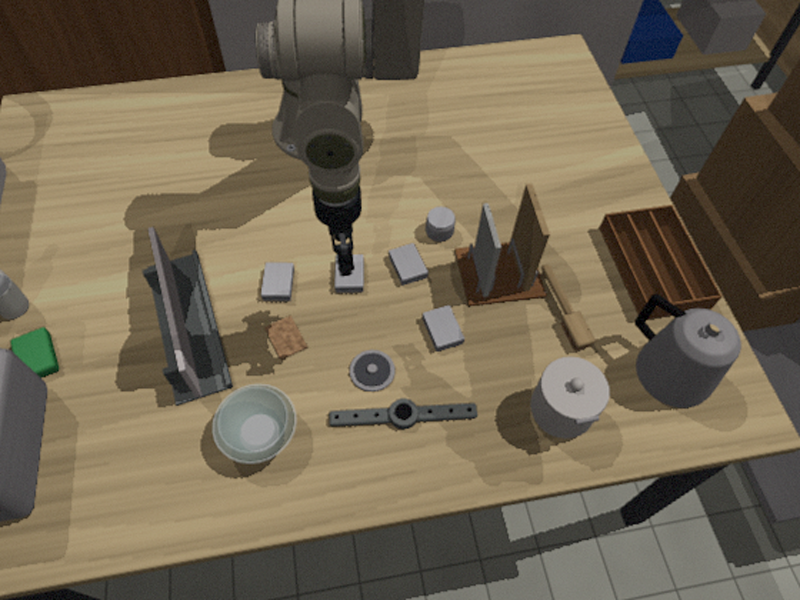

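View pics/side0.png

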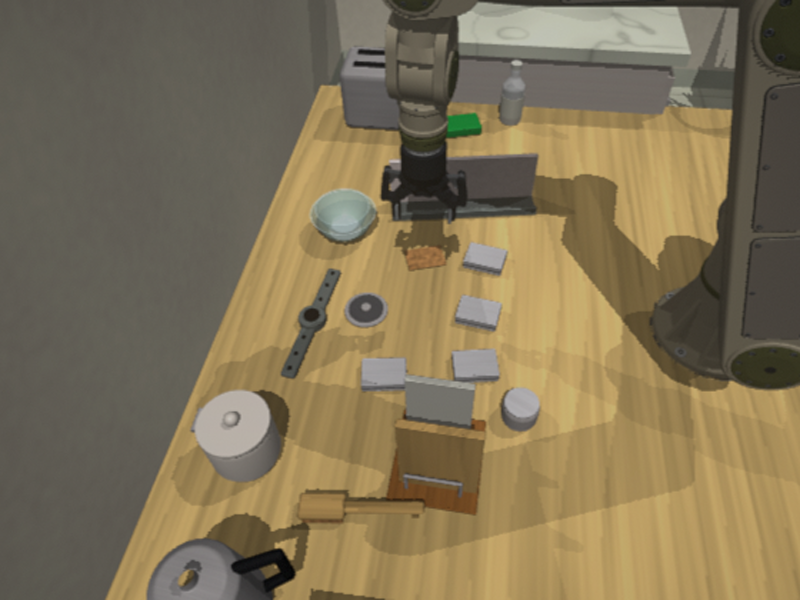

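```bash
cat > h.py <<'E'
from station import arm
import numpy as np, cv2
from scipy.spatial.transform import Rotation as R
def save(n,f): 
    o=arm.get_obs(); im=arm.read_camera(n); np.save(f'pics/{f}.npy',im)
    np.savez(f'pics/{f}_pose.npz',p=o['tool_pos'],r=o['tcp_rot'])
    cv2.imwrite(f'pics/{f}.png',cv2.resize(im[:,:,::-1],(800,600),interpolation=cv2.INTER_CUBIC)); return o
def cam(n,f=None):
    c=arm.camera_info(n); K=c['camera_matrix']
    if n!='wrist':
        Rm=R.from_rotvec(c['rvec']).as_matrix(); return K,Rm,np.array(c['tvec'])
    d=np.load(f'pics/{f}_pose.npz'); T=np.eye(4); T[:3,:3]=R.from_rotvec(d['r']).as_matrix(); T[:3,3]=d['p']
    W=np.linalg.inv(T@c['hand_eye']); return K,W[:3,:3],W[:3,3]
def px2w(n,uv,z,f=None,s=1/1.428571):   # uv in 800x600 picture
    K,Rm,t=cam(n,f); uv=np.atleast_2d(uv)*s; out=[]
    for u,v in uv:
        d=Rm.T@np.linalg.inv(K)@[u,v,1]; C=-Rm.T@t; out.append(C+d*(z-C[2])/d[2])
    return np.array(out)
def w2px(n,P,f=None,s=1.428571):
    K,Rm,t=cam(n,f); q=(K@(Rm@np.atleast_2d(P).T+t[:,None])).T; return q[:,:2]/q[:,2:]*s
def state():
    o=arm.get_obs(); Rm=R.from_rotvec(o['tcp_rot']).as_matrix()
    print('t %.1f'%o['time'],'p',o['tool_pos'].round(1),'x',Rm[:,0].round(3),'y',Rm[:,1].round(3),'z',Rm[:,2].round(3),'F',o['contact_force'].round(1),'w %.1f g %.1f'%(o['grip_width'],o['grip_force']),'q',o['qpos'].round(2)); return o
def down(a,tilt=0):  # tool down; tool y axis at yaw a (rad) in world; 
    y=np.array([np.cos(a),np.sin(a),0]); z=np.array([0,0,-1.]); return np.column_stack([np.cross(y,z),y,z])
def move(pos,Rt,p0=None,R0=None):   # prints shift cm, turn deg in tool axes
    o=arm.get_obs(); R0=R.from_rotvec(o['tcp_rot']).as_matrix() if R0 is None else R0; p0=o['tool_pos'] if p0 is None else p0
    print('shift cm',(R0.T@(np.array(pos)-p0)/10).round(2),'turn deg',np.degrees(R.from_matrix(R0.T@Rt).as_rotvec()).round(1))
E
python3 - <<'E'
from h import *
np.set_printoptions(precision=1,suppress=True)
S='scene'
print('stand base z6',px2w(S,[(200,253),(231,385),(177,402)],6))
print('lip top',px2w(S,[(203,254),(231,383)],20))
print('panel top',px2w(S,[(152,228),(190,390)],125))
print('mat',px2w(S,[(286,337)],6), px2w('side',[(426,258)],6))
print('tins',px2w(S,[(279,276),(349,270),(408,260),(442,325)],24), px2w('side',[(486,256),(479,311),(475,362),(384,371)],24))
print('rack base',px2w(S,[(456,248),(545,295),(467,303)],8), px2w('side',[(390,500),(476,512),(485,422)],8))
print('tall top', px2w(S,[(529,186),(547,248)],203), px2w('side',[(396,425),(485,432)],203))
print('short top', px2w(S,[(486,203),(497,253)],183), px2w('side',[(405,378),(474,384)],183))
print('can',px2w(S,[(440,216)],50),'bowl',px2w(S,[(255,415)],76),'filter',px2w(S,[(372,369)],10))
E
```

```text
stand base z6 [[ 350.3 -296.4    6. ]
 [ 679.5 -243.9    6. ]
 [ 697.  -346.5    6. ]]
lip top [[ 365.  -286.9   20. ]
 [ 682.2 -241.2   20. ]]
panel top [[ 363.4 -363.3  125. ]
 [ 734.7 -292.3  125. ]]
mat [[ 592.6 -129.6    6. ]] [[ 585.9 -128.1    6. ]]
tins [[ 453.7 -129.4   24. ]
 [ 463.9   18.8   24. ]
 [ 459.8  147.8   24. ]
 [ 629.8  184.6   24. ]] [[ 454.7 -132.5   24. ]
 [ 459.8   22.    24. ]
 [ 459.2  145.8   24. ]
 [ 627.1  186.7   24. ]]
rack base [[435.  261.8   8. ]
 [587.7 419.    8. ]
 [578.5 251.2   8. ]] [[578.7 422.8   8. ]
 [437.1 424.9   8. ]
 [432.3 261.    8. ]]
tall top [[449.7 386.3 203. ]
 [601.1 374.6 203. ]] [[566.3 387.3 203. ]
 [439.  382.6 203. ]]
short top [[461.4 298.7 183. ]
 [582.8 287.7 183. ]] [[567.  295.2 183. ]
 [459.9 293.  183. ]]
can [[373.  236.1  50. ]] bowl [[ 779.  -192.3   76. ]] filter [[695.2  30.1  10. ]]
```

View pics/wrist0.png

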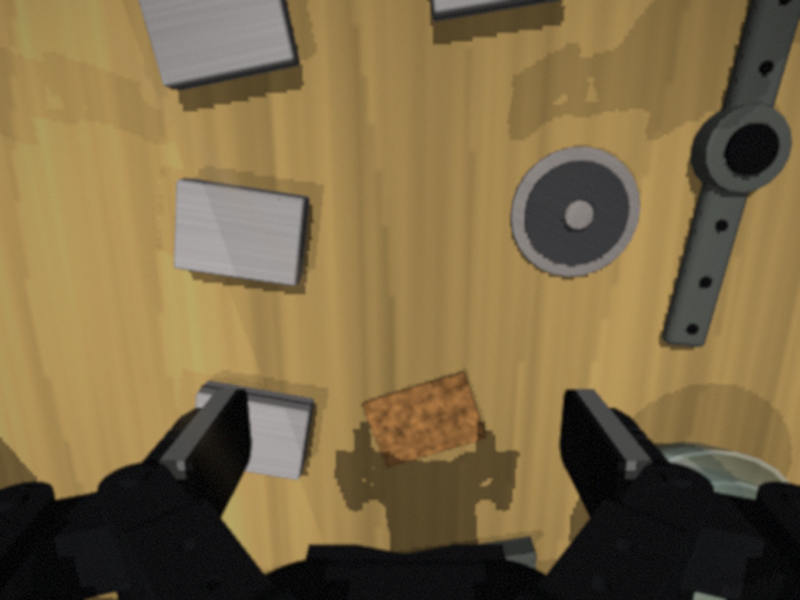

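Call:
move_arm --rows '[[[34,-7.5,-7.5],[0,0,-70],-1],[[34,-7.5,-7.5],[0,0,-70],-1],[[34,-7.5,-7.5],[0,0,-70],-1],[[34,-7.5,-7.5],[0,0,-70],-1],[[34,-7.5,-7.5],[0,0,-70],-1],[[34,-7.5,-7.5],[0,0,-70],-1],[[34,-7.5,-7.5],[0,0,-70],-1],[[34,-7.5,-7.5],[0,0,-70],-1],[[34,-7.5,-7.5],[0,0,-70],-1],[[34,-7.5,-7.5],[0,0,-70],-1]]'

```text
time: 0.98
tool_pos: [498.6, 344.8, 306.9]
tcp_rot: [0.527, 3.097, 0.003]
contact_force: [-0.3, -0.1, 0.8]
grip_width: 85.5
grip_force: 0.0
```

Call:
move_arm --rows '[[[0,0,0],[0,0,-20],-1],[[0,0,0],[0,0,-20],-1],[[0,0,0],[0,0,-20],-1],[[0,0,0],[0,0,-20],-1],[[0,0,0],[0,0,-20],-1],[[0,0,0],[0,0,-20],-1]]'

```text
time: 1.48
tool_pos: [500.0, 339.9, 306.1]
tcp_rot: [-0.004, -3.141, 0.0]
contact_force: [0.5, 0.5, -0.4]
grip_width: 85.5
grip_force: 0.0
```

```bash
python3 - <<'E'
from h import *
state(); save('wrist','w1')
E
```

```text
t 1.5 p [500.  339.9 306.1] x [-1.     0.003  0.   ] y [ 0.003  1.    -0.   ] z [-0. -0. -1.] F [ 0.5  0.5 -0.4] w 85.5 g 0.0 q [ 0.46  0.37  0.31  1.51 -0.    0.47]
```

View pics/w1.png

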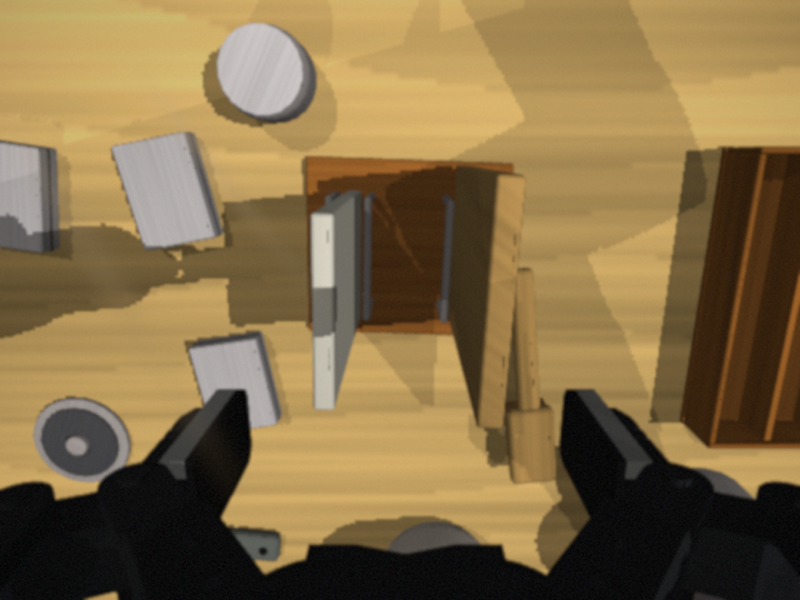

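```bash
python3 - <<'E'
from h import *
np.set_printoptions(precision=1,suppress=True)
def ax(a):
    c=a.mean(0); d=(a[3]+a[2]-a[0]-a[1])/2; print(a[:,:2].tolist() and a[:,:2], 'c',c,'len',np.linalg.norm(d),'yaw of width axis',np.degrees(np.arctan2(d[1],d[0])))
ax(px2w('wrist',[(312,212),(333,212),(334,408),(313,408)],183,'w1'))
ax(px2w('wrist',[(499,175),(523,178),(503,427),(478,425)],203,'w1'))
print('rack',px2w('wrist',[(306,157),(513,163),(307,326)],8,'w1'))
E
```

```text
[[457.5 293. ]
 [457.6 303.6]
 [567.2 299.9]
 [567.1 288. ]] c [512.3 296.1 183. ] len 109.68671249810262 yaw of width axis -2.2789114227200034
[[438.7 383.4]
 [440.1 394.5]
 [568.  391.7]
 [566.8 378.5]] c [503.4 387.  203. ] len 128.12628237244573 yaw of width axis -1.7273665116185815
rack [[431.7 259.4   8. ]
 [436.7 428.3   8. ]
 [576.7 252.6   8. ]]
```

Call:
move_arm --rows '[[[-0.3,4.7,0],[0,0,2],-1],[[-0.3,4.7,0],[0,0,2],-1],[[-0.3,4.7,3],[0,0,2],-1],[[-0.3,4.7,6],[0,0,2],-1],[[-0.3,4.7,9],[0,0,2],-1],[[-0.3,4.7,12],[0,0,2],-1],[[-0.3,4.7,14.5],[0,0,2],-1],[[-0.3,4.7,14.5],[0,0,2],-1],[[-0.3,4.7,14.5],[0,0,2],-1]]'

```text
time: 2.28
tool_pos: [502.1, 386.4, 160.2]
tcp_rot: [-0.056, -3.138, 0.003]
contact_force: [0.7, 0.2, 1.4]
grip_width: 85.5
grip_force: 0.0
```

Call:
move_arm --rows '[[[0,0,0],[0,0,0],1],[[0,0,0],[0,0,0],1],[[0,0,0],[0,0,0],1],[[0,0,0],[0,0,0],1],[[0,0,0],[0,0,0],1],[[0,0,0],[0,0,0],1],[[0,0,0],[0,0,0],1],[[0,0,0],[0,0,0],1],[[0,0,0],[0,0,0],1],[[0,0,0],[0,0,0],1]]' --newtons 80

```text
time: 3.12
tool_pos: [503.5, 387.2, 162.2]
tcp_rot: [0.055, 3.14, 0.001]
contact_force: [-0.8, -0.3, 5.6]
grip_width: 13.1
grip_force: 78.9
```

Call:
move_arm --rows '[[[0,0,-2],[0,0,0],1],[[0,0,-4],[0,0,0],1],[[0,0,-7],[0,0,0],1],[[0,0,-10],[0,0,0],1],[[0,0,-13],[0,0,0],1],[[0,0,-16],[0,0,0],1],[[0,0,-18.5],[0,0,0],1],[[0,0,-20.5],[0,0,0],1],[[0,0,-20.5],[0,0,0],1],[[0,0,-20.5],[0,0,0],1]]'

```text
time: 3.95
tool_pos: [503.5, 387.3, 366.0]
tcp_rot: [0.055, 3.14, 0.001]
contact_force: [0.4, 0.1, -3.0]
grip_width: 12.9
grip_force: 78.2
```

```bash
python3 - <<'E'
from h import *
state()
im=arm.read_camera('scene')[100:300,60:320,::-1]
cv2.imwrite('pics/stand1.png',cv2.resize(im,(780,600),interpolation=cv2.INTER_CUBIC))
im=arm.read_camera('side')[60:200,200:400,::-1]
cv2.imwrite('pics/stand1s.png',cv2.resize(im,(800,560),interpolation=cv2.INTER_CUBIC))
E
```

```text
t 4.0 p [503.5 387.3 366. ] x [-0.999  0.035 -0.001] y [0.035 0.999 0.   ] z [ 0.001  0.    -1.   ] F [ 0.4  0.1 -3. ] w 12.9 g 78.2 q [0.53 0.46 0.6  1.7  0.   0.56]
```

View pics/stand1.png

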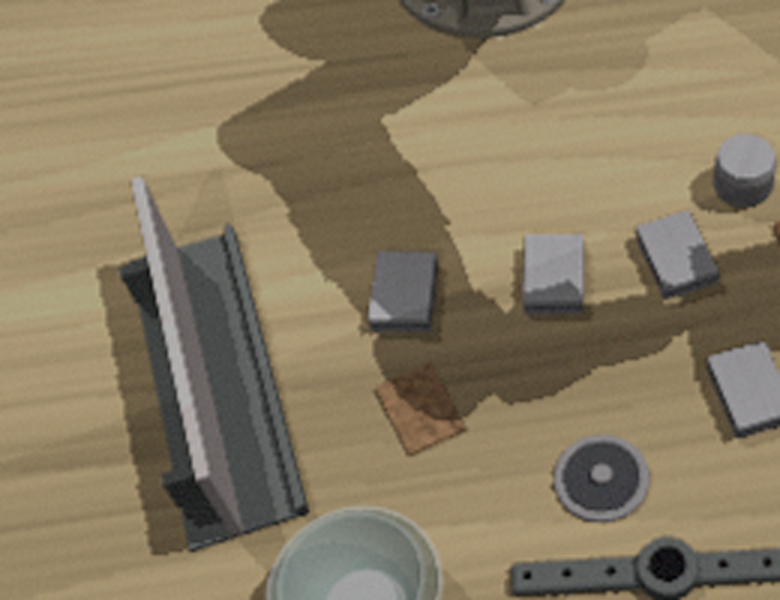

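```bash
python3 - <<'E'
from h import *
np.set_printoptions(precision=1,suppress=True)
def P(l,z): return px2w('scene',[(u/3+60,v/3+100) for u,v in l],z,s=1)
def show(n,a): d=a[1]-a[0]; print(n,a[:,:2].ravel(),np.linalg.norm(d),np.degrees(np.arctan2(d[1],d[0])),'mid',a.mean(0))
show('panel front',P([(147,180),(212,475)],125))
show('panel back',P([(134,183),(197,480)],125))
show('lip outer top',P([(234,226),(307,511)],20))
show('lip inner top',P([(224,230),(297,513)],20))
show('base back',P([(121,268),(190,548)],6))
E
```

```text
panel front [ 366.1 -355.9  693.4 -297.6] 332.38598041645884 10.106315761662605 mid [ 529.8 -326.7  125. ]
panel back [ 367.7 -368.1  695.9 -309.9] 333.24492997052096 10.052873615859966 mid [ 531.8 -339.   125. ]
lip outer top [ 353.2 -299.2  689.1 -239.8] 341.08506790376094 10.021842717080897 mid [ 521.2 -269.5   20. ]
lip inner top [ 356.7 -309.4  689.5 -248.8] 338.33884006281454 10.316792325729232 mid [ 523.1 -279.1   20. ]
base back [ 376.5 -417.4  700.5 -348. ] 331.36897982014705 12.074431754595354 mid [ 538.5 -382.7    6. ]
```

View pics/stand1s.png

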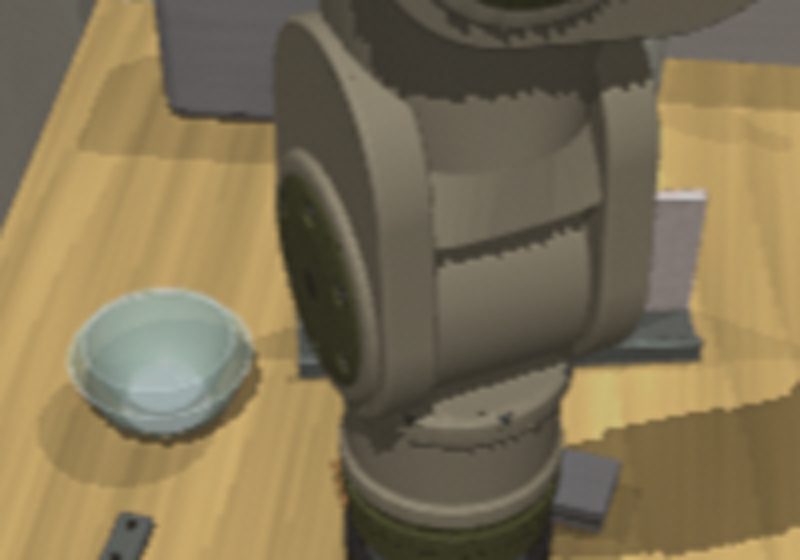

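```bash
cat >> h.py <<'E'
SO=np.array([531,-328.,0]); SA=np.radians(10.1); SX=np.array([np.sin(SA),-np.cos(SA),0]); SY=np.array([np.cos(SA),np.sin(SA),0]); Z=np.array([0,0,1.])
def lean(th,front,clear,ys,t,L,so=None):
    """tool pose for a board held L above its foot: front foot corner at stand x=front, back corner clear above channel floor"""
    u=np.sin(th)*SX+np.cos(th)*Z; n=np.cos(th)*SX-np.sin(th)*Z
    x=front+t/2*np.cos(th); z=6+clear+t/2*np.sin(th)
    p=(SO if so is None else so)+x*SX+ys*SY+z*Z+L*u
    y=-n; zz=-u; return p,np.column_stack([np.cross(y,zz),y,zz])
E
python3 - <<'E'
from h import *
p,Rt=lean(.2,-46,100,-85,14,154.2); print(p,R.from_matrix(Rt).as_rotvec()); move(p,Rt)
E
```

```text
[ 445.82578425 -334.53324474  258.51695162] [ 0.27362849 -3.0964632  -0.31068262]
shift cm [  3.13 -72.27  10.67] turn deg [-11.5   1.  -12.1]
```

Call:
move_arm --rows '[[[0,-2,0],[0,0,0],1],[[0.4,-6,0],[0,0,0],1],[[0.8,-10,0],[0,0,0],1],[[1.2,-14,0],[0,0,0],1],[[1.5,-18,0],[0,0,0],1],[[2,-22,0],[0,0,0],1],[[2.4,-26,0],[0,0,0],1],[[2.7,-30,0],[0,0,0],1],[[3.1,-34,0],[0,0,0],1],[[3.1,-38,0],[0,0,0],1]]'

```text
time: 4.88
tool_pos: [456.6, 6.9, 364.3]
tcp_rot: [-0.054, -3.138, -0.001]
contact_force: [1.2, -0.3, -2.7]
grip_width: 13.3
grip_force: 78.8
```

Call:
move_arm --rows '[[[0,-4,0.5],[-2,0,-2],1],[[0,-8,1],[-5,0.5,-5],1],[[0,-12,2],[-8,1,-8],1],[[0,-16,3.5],[-11.5,1,-12.1],1],[[0,-20,5],[-11.5,1,-12.1],1],[[0,-24,6.5],[-11.5,1,-12.1],1],[[0,-28,8],[-11.5,1,-12.1],1],[[0,-31.5,9.5],[-11.5,1,-12.1],1],[[0,-34.3,10.6],[-11.5,1,-12.1],1],[[0,-34.3,10.6],[-11.5,1,-12.1],1]]'

```text
time: 5.72
tool_pos: [444.7, -338.8, 253.8]
tcp_rot: [0.266, -3.095, -0.319]
contact_force: [0.5, 0.6, -2.9]
grip_width: 13.2
grip_force: 79.4
```

```bash
python3 - <<'E'
from h import *
o=state(); p,Rt=lean(.2,-46,100,-85,14,154.2); move(p,Rt)
a=arm.read_camera('scene')[90:300,40:320,::-1]
cv2.imwrite('pics/c2.png',cv2.resize(a,(800,600),interpolation=cv2.INTER_CUBIC))
E
```

```text
t 5.7 p [ 444.7 -338.8  253.8] x [-0.985 -0.171  0.001] y [-0.167  0.965  0.204] z [-0.036  0.201 -0.979] F [ 0.5  0.6 -2.9] w 13.2 g 79.4 q [-0.85  0.42  0.24  1.56  0.11 -1.03]
shift cm [-0.19  0.49 -0.38] turn deg [ 0.3 -0.  -0.3]
```

View pics/c2.png

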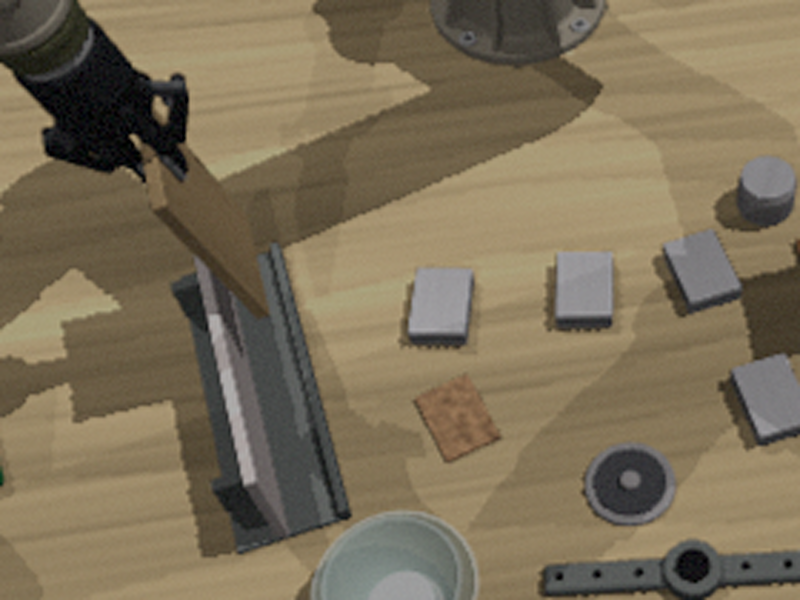

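```bash
python3 - <<'E'
from h import *
o=arm.get_obs(); Rm=R.from_rotvec(o['tcp_rot']).as_matrix()
for y in (7,-7):
    P=np.array([o['tool_pos']+Rm@np.array([x,y,zz]) for x in(-65,65) for zz in (154.2,-40.8)])
    print(((w2px('scene',P,s=1)-[40,90])*2.857).round())
move(*lean(.2,-46,4,-85,14,154.2)); move(*lean(.2,-46,-1,-85,14,154.2)); 
E
```

```text
[[273. 312.]
 [168. 200.]
 [249. 212.]
 [146.  92.]]
[[260. 317.]
 [152. 207.]
 [237. 217.]
 [131.  98.]]
shift cm [-0.1  -1.77  9.13] turn deg [ 0.4  0.  -0.2]
shift cm [-0.1  -1.87  9.62] turn deg [ 0.4  0.  -0.2]
```

Call:
move_arm --rows '[[[-0.1,-0.2,1],[0.4,0,-0.2],1],[[-0.1,-0.5,2.5],[0.4,0,-0.2],1],[[-0.1,-0.8,4],[0.4,0,-0.2],1],[[-0.1,-1.1,5.5],[0.4,0,-0.2],1],[[-0.1,-1.3,7],[0.4,0,-0.2],1],[[-0.1,-1.6,8.3],[0.4,0,-0.2],1],[[-0.1,-1.7,8.7],[0.4,0,-0.2],1],[[-0.1,-1.7,8.7],[0.4,0,-0.2],1]]'

```text
time: 6.43
tool_pos: [447.5, -331.7, 170.8]
tcp_rot: [0.282, -3.1, -0.306]
contact_force: [0.2, -0.2, -1.0]
grip_width: 12.9
grip_force: 79.4
```

Call:
move_arm --rows '[[[0,-0.05,0.2],[0,0,0],1],[[0,-0.1,0.4],[0,0,0],1],[[0,-0.1,0.4],[0,0,0],1]]'

```text
time: 6.68
tool_pos: [448.1, -333.4, 167.5]
tcp_rot: [0.281, -3.101, -0.303]
contact_force: [0.3, 0.5, -2.4]
grip_width: 13.1
grip_force: 79.4
```

Call:
move_arm --rows '[[[0,0,0.2],[0,0,0],1],[[0,0,0.3],[0,0,0],1],[[0,0,0.3],[0,0,0],1]]'

```text
time: 6.93
tool_pos: [447.9, -333.1, 164.4]
tcp_rot: [0.28, -3.101, -0.303]
contact_force: [0.5, -0.1, -2.8]
grip_width: 13.1
grip_force: 79.4
```

```bash
python3 - <<'E'
from h import *
o=state(); move(*lean(.2,-46,0,-85,14,154.2))
a=arm.read_camera('scene')[90:300,40:320,::-1]
cv2.imwrite('pics/c3.png',cv2.resize(a,(800,600),interpolation=cv2.INTER_CUBIC))
E
```

```text
t 6.9 p [ 447.9 -333.1  164.4] x [-0.984 -0.179 -0.004] y [-0.176  0.965  0.193] z [-0.03   0.191 -0.981] F [ 0.5 -0.1 -2.8] w 13.1 g 79.4 q [-0.84  0.44  0.04  1.34  0.1  -1.03]
shift cm [ 0.23 -0.22  0.56] turn deg [-0.3  0.2  0.3]
```

Call:
move_arm --rows '[[[0.2,-0.1,0.2],[0,0,0],1],[[0.2,-0.15,0.4],[0,0,0],1],[[0.2,-0.15,0.4],[0,0,0],1]]'

```text
time: 7.23
tool_pos: [445.8, -334.2, 159.9]
tcp_rot: [0.28, -3.101, -0.303]
contact_force: [-0.7, -0.7, -2.2]
grip_width: 13.1
grip_force: 79.4
```

Call:
move_arm --rows '[[[0,0,0.1],[0,0,0],1],[[0,0,0.2],[0,0,0],1],[[0,0,0.2],[0,0,0],1]]'

```text
time: 7.48
tool_pos: [446.2, -334.0, 158.7]
tcp_rot: [0.281, -3.102, -0.302]
contact_force: [0.9, 0.2, -1.0]
grip_width: 13.4
grip_force: 79.6
```

View pics/c3.png

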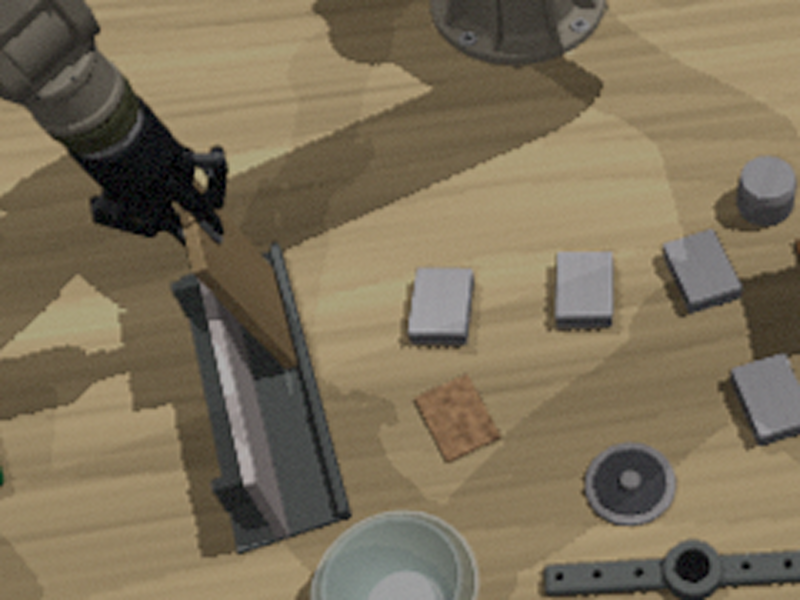

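Call:
move_arm --rows '[[[0,0.1,0.02],[0,0,0],1],[[0,0.2,0.04],[0,0,0],1],[[0,0.3,0.06],[0,0,0],1],[[0,0.3,0.06],[0,0,0],1]]'

```text
time: 7.82
tool_pos: [445.7, -331.0, 158.7]
tcp_rot: [0.281, -3.102, -0.301]
contact_force: [-0.7, -1.3, 1.2]
grip_width: 13.0
grip_force: 79.8
```

Call:
move_arm --rows '[[[0,0.1,0.02],[0,0,0],1],[[0,0.2,0.04],[0,0,0],1],[[0,0.2,0.04],[0,0,0],1]]'

```text
time: 8.07
tool_pos: [445.6, -329.8, 158.9]
tcp_rot: [0.281, -3.102, -0.298]
contact_force: [0.9, -4.3, 1.1]
grip_width: 13.1
grip_force: 79.8
```

```bash
python3 - <<'E'
from h import *
o=state(); move(*lean(.2,-50,0,-85,14,154.2));
E
```

```text
t 8.1 p [ 445.6 -329.8  158.9] x [-0.984 -0.179 -0.005] y [-0.177  0.966  0.19 ] z [-0.029  0.188 -0.982] F [ 0.9 -4.3  1.1] w 13.1 g 79.8 q [-0.84  0.43  0.02  1.32  0.1  -1.03]
shift cm [ 0.06 -0.07  0.02] turn deg [-0.5  0.2  0.3]
```

```bash
python3 - <<'E'
from h import *
for th in (.25,.29):
  p0,R0=lean(.192,-50,0,-85,14,154.2); move(*lean(th,-50,0,-85,14,154.2),p0,R0)
E
```

```text
shift cm [-0.   -0.88 -0.01] turn deg [-3.3  0.  -0. ]
shift cm [-0.   -1.48  0.01] turn deg [-5.6  0.   0. ]
```

Call:
move_arm --rows '[[[0,-0.3,0],[-1.1,0,0],1],[[0,-0.6,0],[-2.2,0,0],1],[[0,-0.85,0],[-3.3,0.1,0.1],1],[[0,-1.15,0],[-4.5,0.1,0.2],1],[[0,-1.4,0],[-5.4,0.1,0.2],1],[[0,-1.4,0],[-5.4,0.1,0.2],1]]'

```text
time: 8.57
tool_pos: [448.3, -344.3, 155.9]
tcp_rot: [0.272, -3.076, -0.448]
contact_force: [0.8, -5.1, 4.7]
grip_width: 13.3
grip_force: 80.5
```

```bash
python3 - <<'E'
from h import *
o=state(); move(*lean(.298,-50,0,-85,14,154.2)); save('scene','c4')
a=np.load('pics/c4.npy')[90:300,40:320,::-1]
cv2.imwrite('pics/c4.png',cv2.resize(a,(800,600),interpolation=cv2.INTER_CUBIC))
E
```

```text
t 8.6 p [ 448.3 -344.3  155.9] x [-0.985 -0.175 -0.004] y [-0.168  0.944  0.285] z [-0.046  0.281 -0.959] F [ 0.8 -5.1  4.7] w 13.3 g 80.5 q [-0.88  0.52  0.14  1.44  0.15 -1.07]
shift cm [ 0.08 -0.05  0.03] turn deg [-0.5  0.2  0. ]
```

Call:
move_arm --rows '[[[0,0,0],[0,0,0],0.6],[[0,0,0],[0,0,0],0.4],[[0,0,0],[0,0,0],0.2],[[0,0,0],[0,0,0],0],[[0,0,0],[0,0,0],0],[[0,0,0],[0,0,0],0]]'

```text
time: 9.12
tool_pos: [447.5, -341.8, 155.5]
tcp_rot: [0.273, -3.073, -0.448]
contact_force: [-1.4, 0.3, -0.3]
grip_width: 43.0
grip_force: 0.0
```

Call:
move_arm --rows '[[[0,0,-1],[0,0,0],0],[[0,0,-3],[0,0,0],0],[[0,0,-5],[0,0,0],0],[[0,0,-8],[0,0,0],-0.5],[[0,0,-11],[0,0,0],-1],[[0,0,-14],[0,0,0],-1],[[0,0,-14],[0,0,0],-1]]'

```text
time: 9.7
tool_pos: [455.3, -383.8, 296.4]
tcp_rot: [0.274, -3.081, -0.435]
contact_force: [-1.0, 1.6, -0.0]
grip_width: 85.2
grip_force: 0.0
```

```bash
python3 - <<'E'
from h import *
o=state(); save('wrist','w5')
a=arm.read_camera('scene')[90:300,40:320,::-1]
b=cv2.resize(np.load('pics/w5.npy')[:,:,::-1],(400,300)); a=cv2.resize(a,(400,300),interpolation=cv2.INTER_CUBIC)
cv2.imwrite('pics/c5.png',np.vstack([a,b]))
# next: above short board
move([512.3,296.1,300],down(np.pi/2+np.radians(-2)))
E
```

```text
t 9.7 p [ 455.3 -383.8  296.4] x [-0.984 -0.175 -0.007] y [-0.17   0.946  0.276] z [-0.042  0.273 -0.961] F [-1.   1.6 -0. ] w 85.2 g 0.0 q [-0.9   0.57  0.56  1.81  0.14 -1.1 ]
shift cm [-17.58  63.36  17.77] turn deg [16.3 -1.5 12.1]
```

View pics/c5.png

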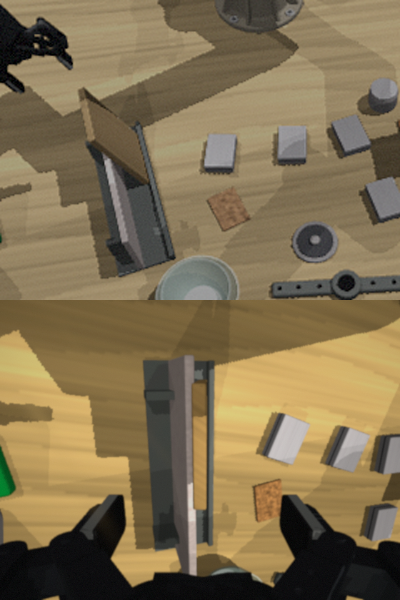

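Call:
move_arm --rows '[[[-10.4,37.3,10.5],[16.3,-1.5,12.1],-1],[[-10.4,37.3,10.5],[16.3,-1.5,12.1],-1],[[-10.4,37.3,10.5],[16.3,-1.5,12.1],-1],[[-10.4,37.3,10.5],[16.3,-1.5,12.1],-1],[[-10.4,37.3,10.5],[16.3,-1.5,12.1],-1],[[-10.4,37.3,10.5],[16.3,-1.5,12.1],-1],[[-10.4,37.3,10.5],[16.3,-1.5,12.1],-1],[[-10.4,37.3,10.5],[16.3,-1.5,12.1],-1],[[-10.4,37.3,10.5],[16.3,-1.5,12.1],-1],[[-10.4,37.3,10.5],[16.3,-1.5,12.1],-1]]'

```text
time: 10.63
tool_pos: [487.0, 21.4, 294.7]
tcp_rot: [-0.052, -3.137, -0.006]
contact_force: [0.0, 0.4, 0.3]
grip_width: 85.3
grip_force: 0.0
```

```bash
python3 - <<'E'
from h import *
state(); move([512.3,296.1,300],down(np.pi/2+np.radians(-2)))
E
```

```text
t 10.6 p [487.   21.4 294.7] x [-0.999  0.033  0.005] y [0.033 0.999 0.004] z [-0.004  0.004 -1.   ] F [0.  0.4 0.3] w 85.3 g 0.0 q [-0.12  0.13 -0.03  1.41  0.   -0.09]
shift cm [-1.62 27.54 -0.44] turn deg [ 0.2 -0.3  0.1]
```

Call:
move_arm --rows '[[[-1.6,27.5,-0.4],[0,-0.3,0],-1],[[-1.6,27.5,-0.4],[0,-0.3,0],-1],[[-1.6,27.5,-0.4],[0,-0.3,0],-1],[[-1.6,27.5,-0.4],[0,-0.3,0],-1],[[-1.6,27.5,-0.4],[0,-0.3,0],-1],[[-1.6,27.5,-0.4],[0,-0.3,0],-1],[[-1.6,27.5,-0.4],[0,-0.3,0],-1],[[-1.6,27.5,1],[0,-0.3,0],-1],[[-1.6,27.5,3],[0,-0.3,0],-1],[[-1.6,27.5,5],[0,-0.3,0],-1]]'

```text
time: 11.47
tool_pos: [513.0, 293.5, 244.6]
tcp_rot: [0.051, 3.14, 0.003]
contact_force: [0.7, -0.3, 0.1]
grip_width: 85.6
grip_force: 0.0
```

```bash
python3 - <<'E'
from h import *
state(); move([512.3,296.1,140],down(np.pi/2+np.radians(-2)))
E
```

```text
t 11.5 p [513.  293.5 244.6] x [-0.999  0.033 -0.001] y [0.033 0.999 0.002] z [ 0.002  0.002 -1.   ] F [ 0.7 -0.3  0.1] w 85.6 g 0.0 q [0.38 0.34 0.12 1.34 0.   0.42]
shift cm [ 0.09  0.23 10.46] turn deg [0.1 0.1 0.1]
```

Call:
move_arm --rows '[[[0.1,0.2,3],[0,0,0],-1],[[0.1,0.2,6],[0,0,0],-1],[[0.1,0.2,9],[0,0,0],-1],[[0.1,0.2,10.4],[0,0,0],-1],[[0.1,0.2,10.4],[0,0,0],-1]]'

```text
time: 11.88
tool_pos: [509.2, 293.4, 136.9]
tcp_rot: [-0.054, -3.134, 0.002]
contact_force: [-2.1, -0.4, -0.9]
grip_width: 85.4
grip_force: 0.0
```

Call:
move_arm --rows '[[[0,0,0],[0,0,0],1],[[0,0,0],[0,0,0],1],[[0,0,0],[0,0,0],1],[[0,0,0],[0,0,0],1],[[0,0,0],[0,0,0],1],[[0,0,0],[0,0,0],1],[[0,0,0],[0,0,0],1],[[0,0,0],[0,0,0],1],[[0,0,0],[0,0,0],1],[[0,0,0],[0,0,0],1]]' --newtons 80

```text
time: 12.72
tool_pos: [514.1, 295.1, 143.2]
tcp_rot: [0.055, 3.137, 0.005]
contact_force: [0.3, 0.5, 5.8]
grip_width: 11.1
grip_force: 78.7
```

Call:
move_arm --rows '[[[0,0,-1],[0,0,0],1],[[0,0,-3],[0,0,0],1],[[0,0,-6],[0,0,0],1],[[0,0,-9],[0,0,0],1],[[0,0,-12],[0,0,0],1],[[0,0,-14],[0,0,0],1],[[0,0,-14],[0,0,0],1],[[0,0,-14],[0,0,0],1]]'

```text
time: 13.38
tool_pos: [513.3, 294.6, 283.0]
tcp_rot: [0.055, 3.137, 0.005]
contact_force: [-0.2, -0.6, -2.3]
grip_width: 11.3
grip_force: 78.1
```

```bash
python3 - <<'E'
from h import *
state(); move(*lean(.2,-46,100,85,12,132))
E
```

```text
t 13.4 p [513.3 294.6 283. ] x [-0.999  0.035 -0.004] y [0.035 0.999 0.003] z [ 0.004  0.003 -1.   ] F [-0.2 -0.6 -2.3] w 11.3 g 78.1 q [0.38 0.34 0.2  1.43 0.   0.42]
shift cm [-11.94 -59.04   4.5 ] turn deg [-11.3   1.5 -12. ]
```

Call:
move_arm --rows '[[[-0.4,-2,0],[0,0,0],1],[[-1.1,-6,0],[0,0,0],1],[[-1.9,-10,0],[0,0,0],1],[[-2.6,-14,0],[0,0,0],1],[[-3.4,-18,0],[0,0,0],1],[[-4.2,-22,0],[0,0,0],1],[[-4.9,-26,0],[0,0,0],1],[[-5.7,-30,0],[0,0,0],1],[[-6.5,-34,0],[0,0,0],1],[[-6.9,-36,0],[0,0,0],1]]'

```text
time: 14.22
tool_pos: [568.6, -71.9, 278.5]
tcp_rot: [-0.06, -3.14, -0.003]
contact_force: [1.1, -0.6, -1.5]
grip_width: 11.2
grip_force: 78.6
```

```bash
python3 - <<'E'
from h import *
state(); move(*lean(.2,-46,70,85,12,135))
E
```

```text
t 14.2 p [568.6 -71.9 278.5] x [-0.999  0.038  0.002] y [0.038 0.999 0.002] z [-0.001  0.002 -1.   ] F [ 1.1 -0.6 -1.5] w 11.2 g 78.6 q [-0.27  0.3   0.15  1.42  0.   -0.23]
shift cm [ -5.26 -22.64   6.85] turn deg [-11.3   1.2 -12.3]
```

Call:
move_arm --rows '[[[-0.9,-3.8,0],[-3,0.3,-3],1],[[-1.8,-7.6,0],[-6,0.6,-6],1],[[-2.6,-11.3,1],[-9,1,-9],1],[[-3.5,-15,2.5],[-11.3,1.2,-12.3],1],[[-4.4,-18.8,4],[-11.3,1.2,-12.3],1],[[-5.2,-22.4,5.5],[-11.3,1.2,-12.3],1],[[-5.2,-22.4,6.8],[-11.3,1.2,-12.3],1],[[-5.2,-22.4,6.8],[-11.3,1.2,-12.3],1],[[-5.2,-22.4,6.8],[-11.3,1.2,-12.3],1]]'

```text
time: 14.97
tool_pos: [612.1, -292.4, 209.7]
tcp_rot: [0.278, -3.093, -0.318]
contact_force: [-0.6, 0.2, -1.6]
grip_width: 10.7
grip_force: 79.3
```

```bash
python3 - <<'E'
from h import *
state(); move(*lean(.2,-46,70,85,12,135)); move(*lean(.2,-46,6,85,12,135))
a=arm.read_camera('scene')[90:300,40:320,::-1]
cv2.imwrite('pics/c6.png',cv2.resize(a,(800,600),interpolation=cv2.INTER_CUBIC))
E
```

```text
t 15.0 p [ 612.1 -292.4  209.7] x [-0.984 -0.179  0.001] y [-0.175  0.963  0.204] z [-0.038  0.2   -0.979] F [-0.6  0.2 -1.6] w 10.7 g 79.3 q [-0.63  0.66  0.53  1.59  0.14 -0.82]
shift cm [ 0.11 -0.74 -0.13] turn deg [ 0.3 -0.1  0.2]
shift cm [ 0.11 -2.04  6.13] turn deg [ 0.3 -0.1  0.2]
```

View pics/c6.png

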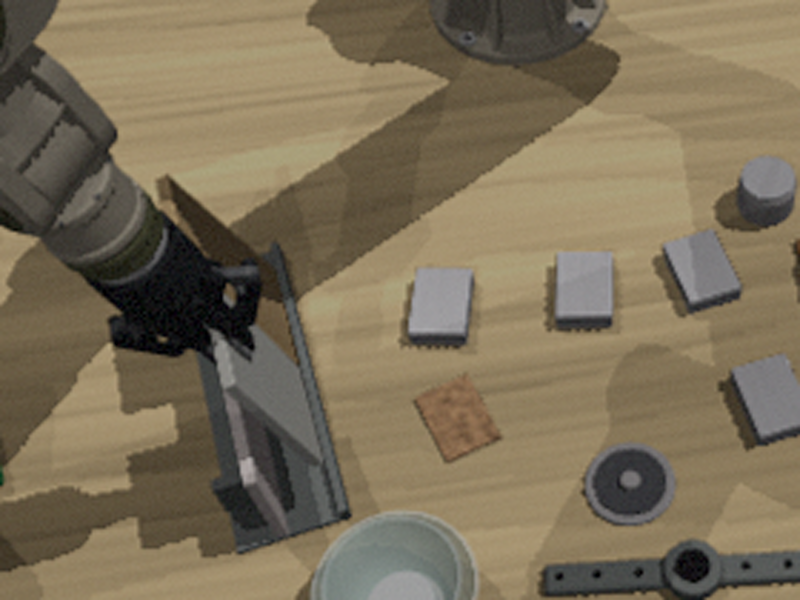

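Call:
move_arm --rows '[[[0.1,-0.7,0],[0.3,0,0.2],1],[[0.1,-1,1.5],[0.3,0,0.2],1],[[0.1,-1.3,3],[0.3,0,0.2],1],[[0.1,-1.6,4.5],[0.3,0,0.2],1],[[0.1,-2,5.7],[0.3,0,0.2],1],[[0.1,-2,5.7],[0.3,0,0.2],1],[[0.1,-2,5.7],[0.3,0,0.2],1]]'

```text
time: 15.6
tool_pos: [614.5, -300.5, 154.3]
tcp_rot: [0.278, -3.1, -0.303]
contact_force: [0.0, 0.0, -2.1]
grip_width: 11.3
grip_force: 79.3
```

Call:
move_arm --rows '[[[0,-0.05,0.2],[0,0,0],1],[[0,-0.1,0.4],[0,0,0],1],[[0,-0.1,0.4],[0,0,0],1]]'

```text
time: 15.85
tool_pos: [614.8, -301.8, 149.9]
tcp_rot: [0.276, -3.101, -0.302]
contact_force: [-0.5, -0.3, -2.0]
grip_width: 10.8
grip_force: 79.4
```

```bash
python3 - <<'E'
from h import *
state(); move(*lean(.2,-46,0,85,12,135)); move(*lean(.2,-50,0,85,12,135))
E
```

```text
t 15.8 p [ 614.8 -301.8  149.9] x [-0.984 -0.176 -0.004] y [-0.174  0.966  0.192] z [-0.03   0.19  -0.981] F [-0.5 -0.3 -2. ] w 10.8 g 79.4 q [-0.63  0.68  0.41  1.44  0.14 -0.82]
shift cm [0.22 0.01 1.06] turn deg [-0.4  0.2  0.1]
shift cm [0.21 0.4  1.14] turn deg [-0.4  0.2  0.1]
```

Call:
move_arm --rows '[[[0.1,0,0.3],[0,0,0],1],[[0.2,0,0.7],[0,0,0],1],[[0.2,0,0.8],[0,0,0],1],[[0.2,0,0.8],[0,0,0],1]]'

```text
time: 16.18
tool_pos: [611.8, -300.3, 140.5]
tcp_rot: [0.275, -3.099, -0.304]
contact_force: [0.5, -0.7, -2.4]
grip_width: 11.3
grip_force: 79.4
```

Call:
move_arm --rows '[[[0,0,0.2],[0,0,0],1],[[0,0,0.3],[0,0,0],1],[[0,0,0.3],[0,0,0],1]]'

```text
time: 16.43
tool_pos: [612.2, -300.4, 139.8]
tcp_rot: [0.275, -3.102, -0.301]
contact_force: [-0.6, -1.5, 4.1]
grip_width: 11.2
grip_force: 80.4
```

Call:
move_arm --rows '[[[0,0.1,0.02],[0,0,0],1],[[0,0.2,0.04],[0,0,0],1],[[0,0.3,0.06],[0,0,0],1],[[0,0.3,0.06],[0,0,0],1]]'

```text
time: 16.77
tool_pos: [612.2, -298.4, 139.9]
tcp_rot: [0.275, -3.103, -0.298]
contact_force: [-1.2, -2.5, 5.5]
grip_width: 10.9
grip_force: 80.7
```

```bash
python3 - <<'E'
from h import *
state(); move(*lean(.2,-50,0,85,12,135))
E
```

```text
t 16.8 p [ 612.2 -298.4  139.9] x [-0.984 -0.176 -0.005] y [-0.173  0.966  0.19 ] z [-0.029  0.188 -0.982] F [-1.2 -2.5  5.5] w 10.9 g 80.7 q [-0.63  0.67  0.37  1.41  0.13 -0.82]
shift cm [0.01 0.22 0.09] turn deg [-0.5  0.3  0.1]
```

Call:
move_arm --rows '[[[0,0.1,0],[0,0,0],1],[[0,0.2,0],[0,0,0],1],[[0,0.3,0],[0,0,0],1],[[0,0.3,0],[0,0,0],1]]'

```text
time: 17.1
tool_pos: [612.1, -295.2, 140.0]
tcp_rot: [0.276, -3.103, -0.298]
contact_force: [1.3, -5.5, 6.4]
grip_width: 11.4
grip_force: 80.7
```

```bash
python3 - <<'E'
from h import *
state(); move(*lean(.2,-50,0,85,12,135))
p0,R0=lean(.192,-50,0,85,12,135)
for th in (.25,.29,.31): move(*lean(th,-50,0,85,12,135),p0,R0)
E
```

```text
t 17.1 p [ 612.1 -295.2  140. ] x [-0.984 -0.176 -0.005] y [-0.174  0.966  0.19 ] z [-0.029  0.188 -0.982] F [ 1.3 -5.5  6.4] w 11.4 g 80.7 q [-0.63  0.67  0.37  1.41  0.14 -0.81]
shift cm [ 0.06 -0.09  0.03] turn deg [-0.5  0.3  0.1]
shift cm [ 0.   -0.77 -0.01] turn deg [-3.3  0.  -0. ]
shift cm [-0.   -1.3   0.01] turn deg [-5.6  0.   0. ]
shift cm [-0.   -1.56  0.03] turn deg [-6.8 -0.   0. ]
```

Call:
move_arm --rows '[[[0,-0.3,0],[-1.2,0,0],1],[[0,-0.6,0],[-2.4,0.1,0],1],[[0,-0.85,0],[-3.7,0.2,0],1],[[0,-1.1,0],[-5,0.2,0],1],[[0,-1.35,0],[-6.1,0.2,0],1],[[0,-1.35,0],[-6.1,0.2,0],1]]'

```text
time: 17.6
tool_pos: [614.6, -309.3, 137.0]
tcp_rot: [0.272, -3.071, -0.463]
contact_force: [1.8, -3.9, 7.8]
grip_width: 11.1
grip_force: 80.9
```

```bash
python3 - <<'E'
from h import *
state(); move(*lean(.31,-50,0,85,12,135))
E
```

```text
t 17.6 p [ 614.6 -309.3  137. ] x [-0.985 -0.175 -0.003] y [-0.168  0.941  0.295] z [-0.049  0.291 -0.956] F [ 1.8 -3.9  7.8] w 11.1 g 80.9 q [-0.67  0.77  0.52  1.55  0.2  -0.87]
shift cm [ 0.06 -0.08  0.04] turn deg [-0.6  0.2  0. ]
```

Call:
move_arm --rows '[[[0,0,0],[0,0,0],0.6],[[0,0,0],[0,0,0],0.4],[[0,0,0],[0,0,0],0.2],[[0,0,0],[0,0,0],0],[[0,0,0],[0,0,0],0],[[0,0,0],[0,0,0],0]]'

```text
time: 18.1
tool_pos: [613.2, -306.5, 135.9]
tcp_rot: [0.274, -3.066, -0.467]
contact_force: [1.0, 0.1, -0.1]
grip_width: 42.5
grip_force: 0.0
```

Call:
move_arm --rows '[[[0,0,-1],[0,0,0],0],[[0,0,-3],[0,0,0],0],[[0,0,-5],[0,0,0],0],[[0,0,-8],[0,0,0],-0.5],[[0,0,-11],[0,0,0],-1],[[0,0,-14],[0,0,0],-1],[[0,0,-14],[0,0,0],-1]]'

```text
time: 18.68
tool_pos: [621.4, -349.5, 274.7]
tcp_rot: [0.274, -3.074, -0.458]
contact_force: [-0.2, -0.5, -0.1]
grip_width: 85.0
grip_force: 0.0
```

```bash
python3 - <<'E'
from h import *
np.set_printoptions(precision=1,suppress=True)
state(); 
move([540,-60,280],down(np.pi/2))
a=arm.read_camera('scene'); np.save('pics/s7.npy',a); a=a[90:300,40:320,::-1]
cv2.imwrite('pics/c7.png',cv2.resize(a,(800,600),interpolation=cv2.INTER_CUBIC))
E
```

```text
t 18.7 p [ 621.4 -349.5  274.7] x [-1.  -0.2 -0. ] y [-0.2  0.9  0.3] z [-0.   0.3 -1. ] F [-0.2 -0.5 -0.1] w 85.0 g 0.0 q [-0.7  0.9  1.2  2.   0.2 -0.9]
shift cm [ 2.9 28.8  8.2] turn deg [16.9 -1.2 10.1]
```

View pics/c7.png

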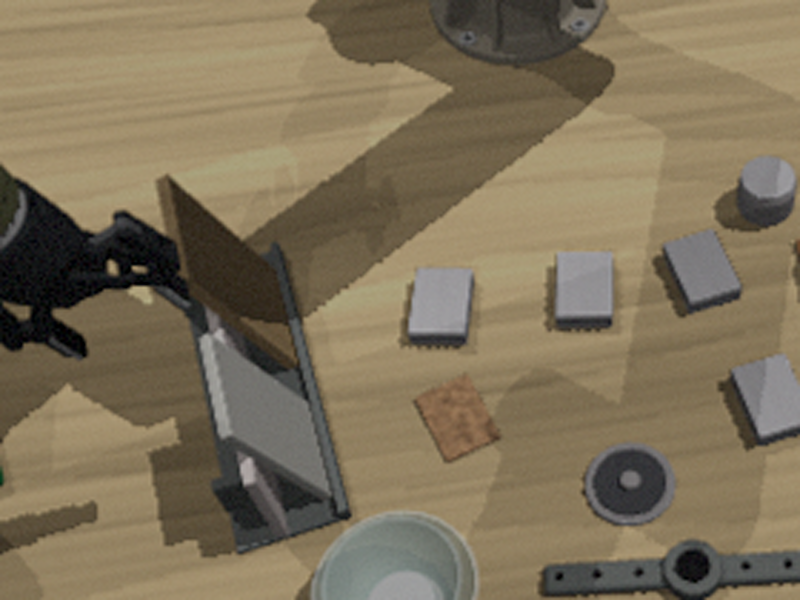

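Call:
move_arm --rows '[[[2.9,28.8,8.2],[16.9,-1.2,10.1],-1],[[2.9,28.8,8.2],[16.9,-1.2,10.1],-1],[[2.9,28.8,8.2],[16.9,-1.2,10.1],-1],[[2.9,28.8,8.2],[16.9,-1.2,10.1],-1],[[2.9,28.8,8.2],[16.9,-1.2,10.1],-1],[[2.9,28.8,8.2],[16.9,-1.2,10.1],-1],[[2.9,28.8,8.2],[16.9,-1.2,10.1],-1],[[2.9,28.8,8.2],[16.9,-1.2,10.1],-1],[[2.9,28.8,8.2],[16.9,-1.2,10.1],-1]]'

```text
time: 19.48
tool_pos: [537.0, -55.6, 276.3]
tcp_rot: [0.003, -3.134, -0.009]
contact_force: [1.5, 0.2, 0.5]
grip_width: 85.6
grip_force: 0.0
```

Call:
move_arm --rows '[[[0,4,-1],[0,0,0],-1],[[0,8,-2],[0,0,0],-1],[[0,9,-2],[0,0,0],-1],[[0,9,-2],[0,0,0],-1],[[0,9,-2],[0,0,0],-1]]'

```text
time: 19.9
tool_pos: [538.7, 32.1, 296.8]
tcp_rot: [0.005, -3.134, -0.007]
contact_force: [0.3, -0.5, 0.3]
grip_width: 85.2
grip_force: 0.0
```

```bash
cat >> h.py <<'E'
from scipy.optimize import minimize
def box(x,y,a,z0,z1,L=84,W=60):
    c,s=np.cos(a),np.sin(a); return np.array([[x+c*i*L/2-s*j*W/2,y+s*i*L/2+c*j*W/2,z] for i in(-1,1) for j in(-1,1) for z in(z0,z1)])
def gray(im):
    h=cv2.cvtColor(im,cv2.COLOR_RGB2HSV); return ((h[...,1]<60)&(h[...,2]>50)).astype(np.uint8)
def fit(n,f,g,z0=0,z1=24,mask=None,ang=True):
    """fit projected box silhouette near guess g=(x,y,yaw); returns pose and IoU"""
    im=np.load(f'pics/{f}.npy'); m=gray(im) if mask is None else mask
    q=w2px(n,box(*g,z0,z1),f,s=1); lo=np.maximum(q.min(0)-25,0).astype(int); hi=(q.max(0)+25).astype(int)
    k=4; big=cv2.resize(m[lo[1]:hi[1],lo[0]:hi[0]].astype(np.float32),None,fx=k,fy=k,interpolation=cv2.INTER_LINEAR)>.5
    def c(v):
        p=((w2px(n,box(v[0],v[1],v[2]/57.3,z0,z1),f,s=1)-lo+.5)*k-.5); hull=cv2.convexHull(p.astype(np.float32))
        s=np.zeros(big.shape,np.uint8); cv2.fillPoly(s,[np.round(hull*16).astype(np.int32)],1,shift=4)
        return -(s.astype(bool)&big).sum()/max(1,(s.astype(bool)|big).sum())
    best=None
    for da in ((0,-20,20) if ang else (0,)):
        g0=np.array([g[0],g[1],np.degrees(g[2])+da])
        r=minimize(c,g0,method='Nelder-Mead',options=dict(initial_simplex=np.vstack([g0,g0+[10,0,0],g0+[0,10,0],g0+[0,0,12]]),xatol=.05,fatol=1e-5))
        if best is None or r.fun<best.fun: best=r
    return best.x.round(1),round(-best.fun,3)
E
python3 - <<'E'
from h import *
state(); save('wrist','w8'); save('scene','s8'); save('side','d8')
g=[(454,-131,-.2),(462,20,-.15),(459,147,.15),(628,186,.1)]
for n,f in(('wrist','w8'),('scene','s8'),('side','d8')):
    for i in g:
        try: print(n,fit(n,f,i))
        except Exception as e: print(n,i,e)
im=np.load('pics/s8.npy'); h=cv2.cvtColor(im,cv2.COLOR_RGB2HSV)
q=w2px('scene',[[592,-129,6],[592,-60,0]],s=1).astype(int); print([h[v-1:v+2,u-1:u+2].reshape(-1,3).mean(0) for u,v in q])
im=np.load('pics/w8.npy'); h=cv2.cvtColor(im,cv2.COLOR_RGB2HSV)
q=w2px('wrist',[[592,-129,6],[592,-60,0]],'w8',s=1).astype(int); print(q,[h[v-1:v+2,u-1:u+2].reshape(-1,3).mean(0) for u,v in q])
E
```

```text
t 19.9 p [538.7  32.1 296.8] x [-1.    -0.003  0.008] y [-0.003  1.     0.004] z [-0.008  0.004 -1.   ] F [ 0.3 -0.5  0.3] w 85.2 g 0.0 q [-0.09  0.24  0.11  1.45  0.   -0.09]
wrist (array([ 455.9, -135.2,  -10.7]), np.float64(0.964))
wrist (array([460.9,  18.4,  -8.5]), np.float64(0.984))
wrist (array([458.4, 147.7,  11. ]), np.float64(0.941))
wrist (array([646.9, 137.3,   9.1]), np.float64(0.85))
scene (array([ 456.8, -134.9,  -10.5]), np.float64(0.925))
scene (array([462.5,  18.6, -10.1]), np.float64(0.817))
scene (array([459.5, 147.4,   9.9]), np.float64(0.421))
scene (array([647. , 137.1,   8.5]), np.float64(0.604))
side (array([ 457.1, -137.3,  -11.9]), np.float64(0.414))
side (array([462.6,  15.4, -10.4]), np.float64(0.456))
side (array([459.4, 144.7,  10.8]), np.float64(0.446))
side (array([647. , 134.8,   9.9]), np.float64(0.761))
[array([ 14.44444444, 111.55555556, 136.11111111]), array([ 19.77777778,  85.55555556, 146.55555556])]
[[151 213]
 [208 212]] [array([ 14.88888889, 156.77777778, 133.        ]), array([ 19.11111111, 128.66666667, 155.77777778])]
```

View pics/w8.png

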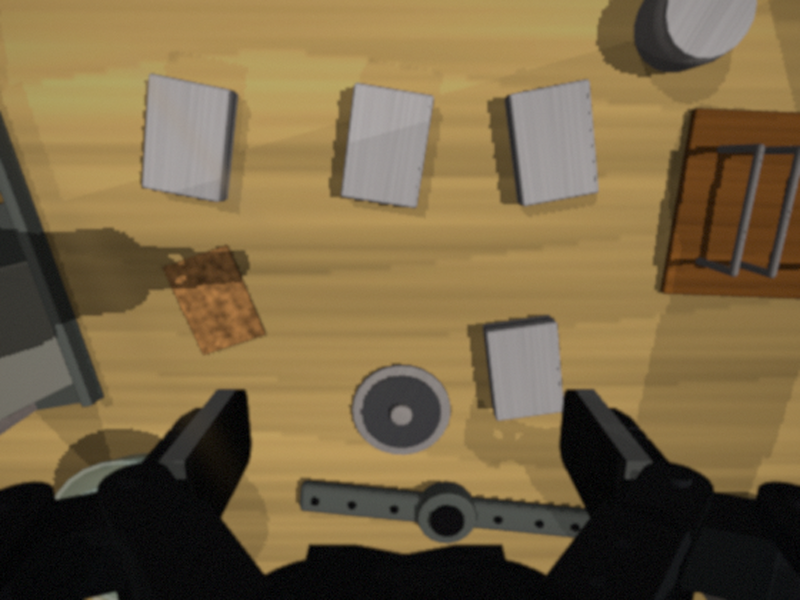

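```bash
python3 - <<'E'
from h import *
np.set_printoptions(precision=1,suppress=True)
a=px2w('wrist',[(163,268),(230,246),(266,334),(205,353)],6,'w8'); c=a.mean(0); d=(a[2]+a[3]-a[0]-a[1])/2; e=(a[1]+a[2]-a[0]-a[3])/2
print(c,np.linalg.norm(d),np.linalg.norm(e),np.degrees(np.arctan2(d[1],d[0])),np.degrees(np.arctan2(e[1],e[0])))
h=cv2.cvtColor(np.load('pics/w8.npy'),cv2.COLOR_RGB2HSV)
m=((h[...,0]<17)&(h[...,1]>135)).astype(np.uint8); m=cv2.morphologyEx(m,cv2.MORPH_CLOSE,np.ones((3,3)))
print(fit('wrist','w8',(592,-129,.3),0,6,mask=m))
h=cv2.cvtColor(np.load('pics/s8.npy'),cv2.COLOR_RGB2HSV)
m=((h[...,0]<17)&(h[...,1]>98)).astype(np.uint8); m=cv2.morphologyEx(m,cv2.MORPH_CLOSE,np.ones((3,3)))
print(fit('scene','s8',(592,-129,.3),0,6,mask=m))
o=state(); move([460.9,18.4,60],down(np.radians(90-9)))
E
```

```text
[ 588.9 -128.9    6. ] 81.6002836027805 59.662365191589814 18.903086800926143 108.01036273990307
(array([ 588.8, -131.2,   19.3]), np.float64(0.94))Traceback (most recent call last):
  File "<stdin>", line 10, in <module>
  File "h.py", line 53, in fit
    r=minimize(c,g0,method='Nelder-Mead',options=dict(initial_simplex=np.vstack([g0,g0+[10,0,0],g0+[0,10,0],g0+[0,0,12]]),xatol=.05,fatol=1e-5))
    res = _minimize_neldermead(fun, x0, args, callback, bounds=bounds,
                               **options)
    fxcc = func(xcc)
    fx = function(np.copy(x), *(wrapper_args + args))
  File "h.py", line 47, in c
    p=((w2px(n,box(v[0],v[1],v[2]/57.3,z0,z1),f,s=1)-lo+.5)*k-.5); hull=cv2.convexHull(p.astype(np.float32))
        ~~~~^^^^^^^^^^^^^^^^^^^^^^^^^^^^^^^^^^^^^^^^
  File "h.py", line 20, in w2px
    K,Rm,t=cam(n,f); q=(K@(Rm@np.atleast_2d(P).T+t[:,None])).T; return q[:,:2]/q[:,2:]*s
           ~~~^^^^^
  File "h.py", line 9, in cam
    c=arm.camera_info(n); K=c['camera_matrix']
ValueError: time passes only in moves, steps and waits
```

Call:
move_arm --rows '[[[2,-0.4,4],[0,-0.4,4],-1],[[5,-0.9,8],[0,-0.4,8.7],-1],[[7.8,-1.4,11],[0,-0.4,8.7],-1],[[7.8,-1.4,15],[0,-0.4,8.7],-1],[[7.8,-1.4,19],[0,-0.4,8.7],-1],[[7.8,-1.4,21],[0,-0.4,8.7],-1],[[7.8,-1.4,21],[0,-0.4,8.7],-1],[[7.8,-1.4,21],[0,-0.4,8.7],-1]]'

```text
time: 20.72
tool_pos: [458.6, 17.5, 87.0]
tcp_rot: [-0.24, -3.128, -0.007]
contact_force: [-0.1, 0.3, 0.2]
grip_width: 85.3
grip_force: 0.0
```

```bash
python3 - <<'E'
from station import arm
import pickle
pickle.dump({n:arm.camera_info(n) for n in('scene','side','wrist')},open('cal.pkl','wb'))
E
sed -i "s/^def cam(/import pickle\nCAL={}\ntry: CAL=pickle.load(open('cal.pkl','rb'))\nexcept OSError: pass\ndef cam(/; s/c=arm.camera_info(n); K=/c=CAL[n]; K=/" h.py
python3 - <<'E'
from h import *
state(); save('wrist','w9'); print(fit('wrist','w9',(460.9,18.4,-.15))); move([460.9,18.4,0],down(np.radians(90-8.5)))
E
```

```text
t 20.7 p [458.6  17.5  87. ] x [-0.988  0.152  0.004] y [0.152 0.988 0.004] z [-0.004  0.005 -1.   ] F [-0.1  0.3  0.2] w 85.3 g 0.0 q [-0.14  0.19 -0.49  0.9   0.    0.01]
(array([462. ,  18.4,  -8.3]), np.float64(0.981))
shift cm [-0.04  0.06  8.86] turn deg [ 0.2 -0.  -0.2]
```

Call:
move_arm --rows '[[[-0.1,0.06,3],[0.2,0,-0.2],-1],[[-0.1,0.06,6],[0.2,0,-0.2],-1],[[-0.1,0.06,8],[0.2,0,-0.2],-1],[[-0.1,0.06,8.8],[0.2,0,-0.2],-1],[[-0.1,0.06,8.8],[0.2,0,-0.2],-1],[[-0.1,0.06,8.8],[0.2,0,-0.2],-1]]'

```text
time: 21.27
tool_pos: [462.7, 18.9, 1.4]
tcp_rot: [0.232, 3.131, 0.001]
contact_force: [0.5, -0.6, 0.3]
grip_width: 85.5
grip_force: 0.0
```

Call:
move_arm --rows '[[[0,0,0],[0,0,0],0],[[0,0,0],[0,0,0],0.5],[[0,0,0],[0,0,0],1],[[0,0,0],[0,0,0],1],[[0,0,0],[0,0,0],1],[[0,0,0],[0,0,0],1]]' --newtons 50

```text
time: 21.77
tool_pos: [462.7, 19.0, 1.8]
tcp_rot: [0.231, 3.13, 0.001]
contact_force: [-0.5, -0.4, 6.6]
grip_width: 58.9
grip_force: 53.3
```

```bash
python3 - <<'E'
from h import *
state()
E
```

```text
t 21.8 p [462.7  19.    1.8] x [-0.989  0.147 -0.003] y [0.147 0.989 0.001] z [ 0.003  0.    -1.   ] F [-0.5 -0.4  6.6] w 58.9 g 53.3 q [-0.13  0.31 -0.59  0.67  0.    0.01]
```

Call:
move_arm --rows '[[[0,0,-1],[0,0,0],1],[[0,0,-4],[0,0,0],1],[[0,0,-8],[0,0,-4],1],[[-2,-1,-11],[0,0,-11],1],[[-5.5,-2.5,-13],[0,0,-18],1],[[-9,-4,-14.8],[0,0,-25],1],[[-12.8,-5.6,-14.8],[0,0,-27.5],1],[[-16.5,-7,-14.8],[0,0,-27.5],1],[[-20,-8.5,-14.8],[0,0,-27.5],1],[[-21.8,-9.2,-14.8],[0,0,-27.5],1]]'

```text
time: 22.6
tool_pos: [666.8, -106.7, 148.3]
tcp_rot: [-0.517, 3.096, -0.002]
contact_force: [-0.2, 0.2, -1.9]
grip_width: 58.8
grip_force: 55.1
```

Call:
move_arm --rows '[[[0,0,0],[0,0,0],1],[[0,0,0],[0,0,0],1],[[0,0,0],[0,0,0],1]]'

```text
time: 22.85
tool_pos: [662.3, -103.4, 147.6]
tcp_rot: [0.52, -3.097, -0.003]
contact_force: [0.1, 0.6, -1.8]
grip_width: 59.1
grip_force: 55.1
```

```bash
cat >> h.py <<'E'
def matmask(f):
    h=cv2.cvtColor(np.load(f'pics/{f}.npy'),cv2.COLOR_RGB2HSV)
    m=((h[...,0]<17)&(h[...,1]>135)).astype(np.uint8); return cv2.morphologyEx(m,cv2.MORPH_CLOSE,np.ones((3,3)))
E
python3 - <<'E'
from h import *
state(); save('wrist','w10'); print(fit('wrist','w10',(589,-130,.33),0,6,mask=matmask('w10')))
im=np.load('pics/w10.npy'); h=cv2.cvtColor(im,cv2.COLOR_RGB2HSV)
q=w2px('wrist',[[589,-130,6],[575,-120,6],[589,-70,0],[570,-190,0]],'w10',s=1).astype(int); print(q.tolist(),[h[v-1:v+2,u-1:u+2].reshape(-1,3).mean(0).round().tolist() for u,v in q])
E
```

```text
t 22.9 p [ 662.3 -103.4  147.6] x [-0.945 -0.327  0.001] y [-0.327  0.945  0.002] z [-0.002  0.001 -1.   ] F [ 0.1  0.6 -1.8] w 59.1 g 55.1 q [-0.27  0.53  0.17  1.21  0.   -0.61]
(array([ 588.4, -131.2,   18.6]), np.float64(0.979))
[[281, 97], [300, 83], [354, 124], [212, 44]] [[15.0, 153.0, 168.0], [15.0, 153.0, 167.0], [19.0, 127.0, 187.0], [20.0, 127.0, 184.0]]
```

```bash
python3 - <<'E'
from h import *
state(); move([588.4,-131,40],down(np.radians(108.6))); move([588.4,-131,8],down(np.radians(108.6)))
E
```

```text
t 22.9 p [ 662.1 -103.1  147.9] x [-0.945 -0.327  0.001] y [-0.327  0.945  0.002] z [-0.002  0.001 -1.   ] F [-0.1  0.1 -1.7] w 58.9 g 55.1 q [-0.27  0.53  0.17  1.21  0.   -0.61]
shift cm [ 7.86 -0.24 10.8 ] turn deg [ 0.1 -0.1  0.5]
shift cm [ 7.86 -0.25 14.  ] turn deg [ 0.1 -0.1  0.5]
```

Call:
move_arm --rows '[[[4,-0.1,0],[0,0,0.5],1],[[7.86,-0.24,0],[0.1,-0.1,0.5],1],[[7.86,-0.24,4],[0.1,-0.1,0.5],1],[[7.86,-0.24,8],[0.1,-0.1,0.5],1],[[7.86,-0.24,11.5],[0.1,-0.1,0.5],1],[[7.86,-0.24,11.5],[0.1,-0.1,0.5],1],[[7.86,-0.24,11.5],[0.1,-0.1,0.5],1],[[7.86,-0.24,11.5],[0.1,-0.1,0.5],1]]'

```text
time: 23.57
tool_pos: [590.5, -131.6, 35.0]
tcp_rot: [-0.507, 3.097, -0.002]
contact_force: [0.9, 1.1, -0.9]
grip_width: 59.1
grip_force: 55.2
```

```bash
python3 - <<'E'
from h import *
state(); move([588.4,-131,8],down(np.radians(108.6)))
E
```

```text
t 23.6 p [ 590.5 -131.6   35. ] x [-0.948 -0.319 -0.003] y [-0.319  0.948 -0.002] z [ 0.004 -0.001 -1.   ] F [ 0.9  1.1 -0.9] w 59.1 g 55.2 q [-0.35  0.49 -0.19  0.89  0.   -0.68]
shift cm [0.19 0.13 2.7 ] turn deg [-0.1  0.2 -0. ]
```

Call:
move_arm --rows '[[[0,0,1],[0,0,0],1],[[0,0,2],[0,0,0],1],[[0,0,2.5],[0,0,0],1],[[0,0,2.5],[0,0,0],1],[[0,0,2.5],[0,0,0],1]]'

```text
time: 23.98
tool_pos: [590.0, -131.8, 7.8]
tcp_rot: [-0.506, 3.098, -0.001]
contact_force: [1.0, -0.2, -1.1]
grip_width: 59.0
grip_force: 55.7
```

```bash
python3 - <<'E'
from h import *
state(); move([588.4,-131,8],down(np.radians(108.6)))
E
```

```text
t 24.0 p [ 590.  -131.8    7.8] x [-0.948 -0.318 -0.002] y [-0.318  0.948 -0.001] z [ 0.002 -0.    -1.   ] F [ 1.  -0.2 -1.1] w 59.0 g 55.7 q [-0.35  0.52 -0.22  0.83  0.   -0.68]
shift cm [ 0.12  0.12 -0.02] turn deg [-0.1  0.1 -0. ]
```

Call:
move_arm --rows '[[[0.06,0.12,-0.1],[0,0,0],1],[[0.06,0.12,0],[0,0,0],1],[[0.06,0.12,0.1],[0,0,0],1],[[0.06,0.12,0.1],[0,0,0],1]]'

```text
time: 24.32
tool_pos: [588.7, -130.7, 7.8]
tcp_rot: [-0.506, 3.099, -0.001]
contact_force: [-3.0, 2.3, 7.7]
grip_width: 58.8
grip_force: 56.5
```

Call:
move_arm --rows '[[[0,0,0],[0,0,0],0.2],[[0,0,0],[0,0,0],-0.3],[[0,0,0],[0,0,0],-0.8],[[0,0,0],[0,0,0],-1],[[0,0,-1],[0,0,0],-1],[[0,0,-4],[0,0,0],-1],[[0,0,-8],[0,0,0],-1],[[0,0,-12],[0,0,0],-1],[[0,0,-12],[0,0,0],-1]]'

```text
time: 25.07
tool_pos: [593.3, -132.4, 136.1]
tcp_rot: [-0.504, 3.087, -0.011]
contact_force: [0.9, -0.2, 1.9]
grip_width: 85.6
grip_force: 0.0
```

```bash
python3 - <<'E'
from h import *
state(); save('wrist','w11'); save('scene','s11'); save('side','d11')
print('placed',fit('wrist','w11',(588.4,-131,.325),6,30),fit('scene','s11',(588.4,-131,.325),6,30))
for n,f in(('wrist','w11'),('scene','s11')): print(n,fit(n,f,(456,-135,-.19)))
move([456,-135,90],down(np.radians(90-10.7)))
E
```

```text
t 25.1 p [ 593.3 -132.4  136.1] x [-0.948 -0.318 -0.013] y [-0.318  0.948 -0.009] z [ 0.015 -0.005 -1.   ] F [ 0.9 -0.2  1.9] w 85.6 g 0.0 q [-0.35  0.41 -0.06  1.09  0.   -0.68]
placed (array([ 587.4, -131. ,   18.2]), np.float64(0.98)) (array([ 588. , -130.7,   18.7]), np.float64(0.553))
wrist (array([ 453.8, -134.4,  -10.6]), np.float64(0.992))
scene (array([ 537. , -135.7, -179.7]), np.float64(0.293))
shift cm [12.76  3.86  3.73] turn deg [-0.1  0.2 29.3]
```

Call:
move_arm --rows '[[[4,1.2,0],[0,0,7],-1],[[7,2.2,0],[0,0,14],-1],[[10,3,0],[0,0,21],-1],[[12.76,3.86,1.5],[0,0,28],-1],[[12.76,3.86,3.7],[0,0,29.3],-1],[[12.76,3.86,3.7],[0,0,29.3],-1],[[12.76,3.86,3.7],[0,0,29.3],-1],[[12.76,3.86,3.7],[0,0,29.3],-1],[[12.76,3.86,3.7],[0,0,29.3],-1]]'

```text
time: 25.97
tool_pos: [456.7, -135.2, 90.2]
tcp_rot: [0.292, 3.125, -0.001]
contact_force: [1.0, -0.4, 0.2]
grip_width: 85.1
grip_force: 0.0
```

```bash
python3 - <<'E'
from h import *
state(); save('wrist','w12'); r=fit('wrist','w12',(455,-135,-.19)); print(r); r=r[0]
state(); move([r[0],r[1],1],down(np.radians(90+r[2])))
E
```

```text
t 26.0 p [ 456.7 -135.2   90.2] x [-0.983  0.185 -0.003] y [ 0.185  0.983 -0.   ] z [ 0.003 -0.001 -1.   ] F [ 1.  -0.4  0.2] w 85.1 g 0.0 q [-0.46  0.22 -0.45  0.9   0.   -0.27]
(array([ 457.1, -134.4,  -10.5]), np.float64(0.98))
t 26.0 p [ 456.8 -135.2   90.2] x [-0.983  0.185 -0.003] y [ 0.185  0.983 -0.   ] z [ 0.003 -0.001 -1.   ] F [-0.  -0.4  0.2] w 85.0 g 0.0 q [-0.46  0.22 -0.45  0.9   0.   -0.27]
shift cm [0.01 0.08 8.92] turn deg [-0.   0.2 -0.2]
```

Call:
move_arm --rows '[[[0,0.08,3],[0,0.2,-0.2],-1],[[0,0.08,6],[0,0.2,-0.2],-1],[[0,0.08,8],[0,0.2,-0.2],-1],[[0,0.08,8.9],[0,0.2,-0.2],-1],[[0,0.08,8.9],[0,0.2,-0.2],-1],[[0,0.08,8.9],[0,0.2,-0.2],-1]]'

```text
time: 26.52
tool_pos: [456.3, -134.2, 1.0]
tcp_rot: [-0.288, -3.127, -0.0]
contact_force: [0.0, -0.1, 1.4]
grip_width: 85.4
grip_force: 0.0
```

Call:
move_arm --rows '[[[0,0,0],[0,0,0],0],[[0,0,0],[0,0,0],0.5],[[0,0,0],[0,0,0],1],[[0,0,0],[0,0,0],1],[[0,0,0],[0,0,0],1],[[0,0,0],[0,0,0],1]]' --newtons 50

```text
time: 27.02
tool_pos: [457.1, -134.6, 2.2]
tcp_rot: [0.288, 3.127, -0.001]
contact_force: [0.7, 1.3, 5.9]
grip_width: 58.8
grip_force: 54.2
```

Call:
move_arm --rows '[[[0,0,-1],[0,0,0],1],[[0,0,-4],[0,0,0],1],[[0,0,-7.5],[0,0,-5],1],[[-3,0.6,-10.9],[0,0,-12],1],[[-6.5,1.4,-10.9],[0,0,-19],1],[[-10,2.1,-10.9],[0,0,-26],1],[[-12.85,2.7,-10.9],[0,0,-29.1],1],[[-12.85,2.7,-10.9],[0,0,-29.1],1],[[-12.85,2.7,-10.9],[0,0,-29.1],1],[[-12.85,2.7,-10.9],[0,0,-29.1],1]]'

```text
time: 27.85
tool_pos: [586.2, -130.7, 109.0]
tcp_rot: [0.505, -3.098, -0.002]
contact_force: [-0.4, -0.1, -1.8]
grip_width: 58.6
grip_force: 54.7
```

Call:
move_arm --rows '[[[0,0,2],[0,0,0],1],[[0,0,4],[0,0,0],1],[[0,0,6],[0,0,0],1],[[0,0,6],[0,0,0],1],[[0,0,6],[0,0,0],1],[[0,0,6],[0,0,0],1]]'

```text
time: 28.35
tool_pos: [586.8, -131.3, 50.5]
tcp_rot: [0.505, -3.1, -0.0]
contact_force: [0.4, -1.3, -1.6]
grip_width: 58.7
grip_force: 54.6
```

```bash
python3 - <<'E'
from h import *
state(); move([588.4,-131,32],down(np.radians(108.6)))
E
```

```text
t 28.4 p [ 586.8 -131.3   50.5] x [-0.948 -0.318  0.001] y [-0.318  0.948  0.   ] z [-0.001  0.    -1.   ] F [ 0.4 -1.3 -1.6] w 58.7 g 54.6 q [-0.35  0.47 -0.18  0.92 -0.   -0.68]
shift cm [-0.16 -0.03  1.85] turn deg [ 0.  -0.  -0.1]
```

Call:
move_arm --rows '[[[-0.16,-0.03,0.6],[0,0,-0.1],1],[[-0.16,-0.03,1.2],[0,0,-0.1],1],[[-0.16,-0.03,1.6],[0,0,-0.1],1],[[-0.16,-0.03,1.6],[0,0,-0.1],1],[[-0.16,-0.03,1.6],[0,0,-0.1],1]]'

```text
time: 28.77
tool_pos: [588.3, -130.6, 33.0]
tcp_rot: [0.509, -3.098, -0.002]
contact_force: [0.3, 0.2, -1.4]
grip_width: 58.4
grip_force: 54.7
```

```bash
python3 - <<'E'
from h import *
state(); move([588.4,-131,32],down(np.radians(108.6)))
E
```

```text
t 28.8 p [ 588.3 -130.6   33. ] x [-0.947 -0.32   0.002] y [-0.32   0.947  0.001] z [-0.002  0.001 -1.   ] F [ 0.3  0.2 -1.4] w 58.4 g 54.7 q [-0.35  0.49 -0.19  0.89 -0.   -0.68]
shift cm [ 0.   -0.04  0.1 ] turn deg [ 0.1 -0.1  0.1]
```

Call:
move_arm --rows '[[[0,-0.04,0.1],[0,0,0],1],[[0,-0.04,0.2],[0,0,0],1],[[0,-0.04,0.2],[0,0,0],1]]'

```text
time: 29.02
tool_pos: [588.9, -131.2, 32.2]
tcp_rot: [0.509, -3.099, -0.0]
contact_force: [-2.6, 0.5, 3.8]
grip_width: 58.7
grip_force: 55.2
```

Call:
move_arm --rows '[[[0,0,0],[0,0,0],0.2],[[0,0,0],[0,0,0],-0.3],[[0,0,0],[0,0,0],-0.8],[[0,0,0],[0,0,0],-1],[[0,0,-1],[0,0,0],-1],[[0,0,-4],[0,0,0],-1],[[0,0,-8],[0,0,0],-1],[[0,0,-12],[0,0,0],-1],[[0,0,-12],[0,0,0],-1],[[0,0,-12],[0,0,0],-1]]'

```text
time: 29.85
tool_pos: [591.3, -132.1, 155.4]
tcp_rot: [-0.508, 3.095, -0.005]
contact_force: [-0.1, 0.5, -0.4]
grip_width: 85.4
grip_force: 0.0
```

```bash
python3 - <<'E'
from h import *
state(); save('wrist','w13'); 
print('placed',fit('wrist','w13',(588.4,-131,.325),30,54),fit('wrist','w13',(588.4,-131,.325),6,54))
move([458.4,147.7,110],down(np.radians(90+11)))
E
```

```text
t 29.9 p [ 591.3 -132.1  155.4] x [-0.947 -0.32  -0.005] y [-0.32   0.947 -0.004] z [ 0.006 -0.002 -1.   ] F [-0.1  0.5 -0.4] w 85.4 g 0.0 q [-0.35  0.4  -0.02  1.15 -0.   -0.68]
placed (array([ 586.9, -131.8,   18.5]), np.float64(0.975)) (array([ 587.8, -131.5,   18.5]), np.float64(0.989))
shift cm [ 3.53 30.67  4.26] turn deg [-0.1  0.1  7.7]
```

Call:
move_arm --rows '[[[0.5,4,0],[0,0,0],-1],[[1,8,0],[0,0,2],-1],[[1.4,12,0],[0,0,4],-1],[[1.9,16,1],[0,0,7.7],-1],[[2.3,20,2],[0,0,7.7],-1],[[2.8,24,3],[0,0,7.7],-1],[[3.2,28,4],[0,0,7.7],-1],[[3.5,30.7,4.3],[0,0,7.7],-1],[[3.5,30.7,4.3],[0,0,7.7],-1],[[3.5,30.7,4.3],[0,0,7.7],-1]]'

```text
time: 30.73
tool_pos: [455.2, 149.6, 107.0]
tcp_rot: [0.305, -3.122, -0.0]
contact_force: [0.8, -0.1, 0.8]
grip_width: 85.5
grip_force: 0.0
```

Call:
move_arm --rows '[[[0,0,1],[0,0,0],-1],[[0,0,2],[0,0,0],-1],[[0,0,2],[0,0,0],-1],[[0,0,2],[0,0,0],-1]]'

```text
time: 31.07
tool_pos: [456.9, 147.4, 87.4]
tcp_rot: [0.297, -3.123, -0.001]
contact_force: [-0.5, -0.4, -0.1]
grip_width: 85.3
grip_force: 0.0
```

```bash
python3 - <<'E'
from h import *
state(); save('wrist','w14'); r=fit('wrist','w14',(458.4,147.7,.19)); print(r); r=r[0]
state(); move([r[0],r[1],1],down(np.radians(90+r[2])))
E
```

```text
t 31.1 p [456.9 147.4  87.4] x [-0.982 -0.188  0.004] y [-0.188  0.982  0.001] z [-0.004  0.    -1.   ] F [-0.5 -0.4 -0.1] w 85.3 g 0.0 q [ 0.14  0.23 -0.44  0.91  0.   -0.05]
(array([459.2, 147.3,  10.9]), np.float64(0.982))
t 31.1 p [457.4 147.6  87.9] x [-0.982 -0.188  0.003] y [-0.188  0.982  0.001] z [-0.003  0.    -1.   ] F [ 0.  -0.6  0.2] w 85.3 g 0.0 q [ 0.14  0.23 -0.43  0.91  0.   -0.05]
shift cm [-0.2  -0.07  8.69] turn deg [ 0.  -0.2 -0. ]
```

Call:
move_arm --rows '[[[-0.2,-0.07,3],[0,-0.2,0],-1],[[-0.2,-0.07,6],[0,-0.2,0],-1],[[-0.2,-0.07,8],[0,-0.2,0],-1],[[-0.2,-0.07,8.7],[0,-0.2,0],-1],[[-0.2,-0.07,8.7],[0,-0.2,0],-1],[[-0.2,-0.07,8.7],[0,-0.2,0],-1]]'

```text
time: 31.62
tool_pos: [459.9, 148.0, 2.1]
tcp_rot: [-0.299, 3.125, 0.001]
contact_force: [-0.5, 0.5, 0.3]
grip_width: 85.8
grip_force: 0.0
```

Call:
move_arm --rows '[[[0,0,0],[0,0,0],0],[[0,0,0],[0,0,0],0.5],[[0,0,0],[0,0,0],1],[[0,0,0],[0,0,0],1],[[0,0,0],[0,0,0],1],[[0,0,0],[0,0,0],1]]' --newtons 50

```text
time: 32.12
tool_pos: [461.0, 148.4, 3.4]
tcp_rot: [-0.299, 3.122, 0.001]
contact_force: [-1.1, -0.5, 6.9]
grip_width: 59.1
grip_force: 54.0
```

Call:
move_arm --rows '[[[0,0,-1],[0,0,0],1],[[0,0,-4],[0,0,0],1],[[0,0,-8],[0,0,0],1],[[-1,-4,-12],[0,0,-4],1],[[-2,-8,-12],[0,0,-7.7],1],[[-3,-12,-12],[0,0,-7.7],1],[[-4,-16,-12],[0,0,-7.7],1],[[-5,-20,-12],[0,0,-7.7],1],[[-6,-24,-12],[0,0,-7.7],1],[[-7,-28,-12],[0,0,-7.7],1]]'

```text
time: 32.95
tool_pos: [577.5, -106.6, 122.7]
tcp_rot: [-0.509, 3.097, 0.001]
contact_force: [0.6, 1.4, -2.3]
grip_width: 59.1
grip_force: 54.9
```

```bash
python3 - <<'E'
from h import *
state(); move([588.2,-131,80],down(np.radians(108.6)))
E
```

```text
t 33.0 p [ 577.5 -106.6  122.7] x [-0.947 -0.32  -0.003] y [-0.32   0.947  0.   ] z [ 0.003  0.001 -1.   ] F [ 0.6  1.4 -2.3] w 59.1 g 54.9 q [-0.32  0.39 -0.12  1.06  0.   -0.65]
shift cm [-0.23 -2.66  4.27] turn deg [0.  0.2 0.1]
```

Call:
move_arm --rows '[[[-0.4,-2.7,0],[0,0.2,0.1],1],[[-0.4,-2.7,2],[0,0.2,0.1],1],[[-0.4,-2.7,4.2],[0,0.2,0.1],1],[[-0.4,-2.7,5.2],[0,0.2,0.1],1],[[-0.4,-2.7,5.2],[0,0.2,0.1],1],[[-0.4,-2.7,5.2],[0,0.2,0.1],1]]'

```text
time: 33.45
tool_pos: [588.9, -128.4, 69.6]
tcp_rot: [0.507, -3.098, -0.002]
contact_force: [0.3, -0.2, -2.1]
grip_width: 58.9
grip_force: 54.8
```

```bash
python3 - <<'E'
from h import *
state(); save('wrist','w15'); move([590.1,-130.4,58],down(np.radians(108.6)))
E
```

```text
t 33.5 p [ 588.9 -128.4   69.6] x [-0.948 -0.319  0.003] y [-0.319  0.948  0.001] z [-0.003  0.001 -1.   ] F [ 0.3 -0.2 -2.1] w 58.9 g 54.8 q [-0.35  0.46 -0.15  0.97 -0.   -0.67]
shift cm [ 0.03 -0.18  1.26] turn deg [ 0.  -0.1 -0. ]
```

Call:
move_arm --rows '[[[-0.02,-0.2,0.5],[0,0,0],1],[[-0.02,-0.2,1],[0,0,0],1],[[-0.02,-0.2,1],[0,0,0],1],[[-0.02,-0.2,1],[0,0,0],1]]'

```text
time: 33.83
tool_pos: [590.3, -130.6, 59.6]
tcp_rot: [0.507, -3.099, -0.001]
contact_force: [0.3, 1.0, -1.5]
grip_width: 58.7
grip_force: 54.9
```

```bash
python3 - <<'E'
from h import *
for i in range(1): state(); move([590.1,-130.4,57.4],down(np.radians(108.6)))
E
```

```text
t 33.8 p [ 590.3 -130.6   59.6] x [-0.948 -0.318  0.002] y [-0.318  0.948  0.001] z [-0.002  0.    -1.   ] F [ 0.3  1.  -1.5] w 58.7 g 54.9 q [-0.35  0.47 -0.15  0.95 -0.   -0.67]
shift cm [0.01 0.03 0.22] turn deg [ 0.  -0.1 -0. ]
```

Lower the last 2–3 mm, release, retreat and go towards the last tin.

Call:
move_arm --rows '[[[0,0,0.1],[0,0,0],1],[[0,0,0.2],[0,0,0],1],[[0,0,0.3],[0,0,0],1],[[0,0,0.3],[0,0,0],1]]'

```text
time: 34.17
tool_pos: [590.6, -130.9, 57.4]
tcp_rot: [0.506, -3.1, 0.0]
contact_force: [-2.0, 0.3, 4.1]
grip_width: 58.6
grip_force: 55.5
```

Call:
move_arm --rows '[[[0,0,0],[0,0,0],0.2],[[0,0,0],[0,0,0],-0.3],[[0,0,0],[0,0,0],-0.8],[[0,0,0],[0,0,0],-1],[[0,0,-1],[0,0,0],-1],[[0,0,-4],[0,0,0],-1],[[0,0,-8],[0,0,0],-1],[[0,0,-12],[0,0,0],-1],[[0,0,-12],[0,0,0],-1],[[0,0,-12],[0,0,0],-1]]'

```text
time: 35.0
tool_pos: [592.9, -131.7, 180.6]
tcp_rot: [-0.506, 3.095, -0.005]
contact_force: [-0.1, -0.1, -0.2]
grip_width: 85.5
grip_force: 0.0
```

```bash
python3 - <<'E'
from h import *
state(); save('wrist','w16'); save('scene','s16')
print('placed',fit('wrist','w16',(588.4,-131,.325),54,78),fit('wrist','w16',(588.4,-131,.325),6,78))
print('tin3',fit('scene','s16',(647,137,.16)))
move([647,137,150],down(np.radians(90+9)))
E
```

```text
t 35.0 p [ 592.9 -131.7  180.6] x [-0.948 -0.318 -0.004] y [-0.318  0.948 -0.004] z [ 0.006 -0.003 -1.   ] F [-0.1 -0.1 -0.2] w 85.5 g 0.0 q [-0.35  0.39  0.03  1.21 -0.   -0.67]
placed (array([ 587.3, -131.9,   18.7]), np.float64(0.956)) (array([ 588.3, -131.6,   18.6]), np.float64(0.987))
tin3 (array([646.5, 136.9,   9.4]), np.float64(0.515))
shift cm [-13.89  23.59   2.65] turn deg [ 0.  -0.1  9.6]
```

Call:
move_arm --rows '[[[-2,3.4,0],[0,0,3],-1],[[-4,6.8,0],[0,0,6],-1],[[-6,10.2,1],[0,0,9.6],-1],[[-8,13.6,2],[0,0,9.6],-1],[[-10,17,2.6],[0,0,9.6],-1],[[-12,20.4,4],[0,0,9.6],-1],[[-13.9,23.6,6],[0,0,9.6],-1],[[-13.9,23.6,8.5],[0,0,9.6],-1],[[-13.9,23.6,8.5],[0,0,9.6],-1],[[-13.9,23.6,8.5],[0,0,9.6],-1]]'

```text
time: 35.93
tool_pos: [644.2, 137.2, 88.2]
tcp_rot: [0.246, -3.123, 0.001]
contact_force: [-0.1, 0.0, 0.2]
grip_width: 85.3
grip_force: 0.0
```

Call:
move_arm --rows '[[[0,0,0],[0,0,0],-1],[[0,0,0],[0,0,0],-1],[[0,0,0],[0,0,0],-1]]'

```text
time: 36.18
tool_pos: [648.1, 135.8, 93.2]
tcp_rot: [-0.242, 3.131, 0.0]
contact_force: [0.0, -0.4, -0.1]
grip_width: 85.4
grip_force: 0.0
```

```bash
python3 - <<'E'
from h import *
state(); save('wrist','w17'); r=fit('wrist','w17',(647,137,.16)); print(r); r=r[0]
state(); move([r[0],r[1],2],down(np.radians(90+r[2])))
E
```

```text
t 36.2 p [648.1 135.8  93.2] x [-0.988 -0.154 -0.001] y [-0.154  0.988 -0.   ] z [ 0.001  0.    -1.   ] F [ 0.  -0.4 -0.1] w 85.4 g 0.0 q [ 0.09  0.55  0.06  1.08  0.   -0.07]
(array([646.5, 137.1,   8.9]), np.float64(0.984))
t 36.2 p [648.1 135.9  93.2] x [-0.988 -0.154 -0.001] y [-0.154  0.988 -0.   ] z [ 0.001  0.    -1.   ] F [ 0.8  0.5 -0.4] w 85.3 g 0.0 q [ 0.09  0.55  0.06  1.08  0.   -0.07]
shift cm [0.15 0.14 9.12] turn deg [-0.   0.1 -0. ]
```

Call:
move_arm --rows '[[[0.15,0.14,3],[0,0.1,0],-1],[[0.15,0.14,6],[0,0.1,0],-1],[[0.15,0.14,8.4],[0,0.1,0],-1],[[0.15,0.14,9.1],[0,0.1,0],-1],[[0.15,0.14,9.1],[0,0.1,0],-1],[[0.15,0.14,9.1],[0,0.1,0],-1]]'

```text
time: 36.73
tool_pos: [646.0, 137.9, 1.6]
tcp_rot: [0.244, -3.13, 0.0]
contact_force: [-0.4, 0.1, 1.1]
grip_width: 85.0
grip_force: 0.0
```

Call:
move_arm --rows '[[[0,0,0],[0,0,0],0],[[0,0,0],[0,0,0],0.5],[[0,0,0],[0,0,0],1],[[0,0,0],[0,0,0],1],[[0,0,0],[0,0,0],1],[[0,0,0],[0,0,0],1]]' --newtons 50

```text
time: 37.23
tool_pos: [647.2, 138.4, 3.0]
tcp_rot: [-0.245, 3.131, -0.0]
contact_force: [-0.8, -0.3, 5.5]
grip_width: 58.6
grip_force: 55.9
```

Call:
move_arm --rows '[[[0,0,-1],[0,0,0],1],[[0,0,-4],[0,0,0],1],[[0,0,-8],[0,0,-3],1],[[1,-3,-12],[0,0,-6],1],[[2.5,-7,-14],[0,0,-9.7],1],[[4,-11,-14],[0,0,-9.7],1],[[5.5,-15,-14],[0,0,-9.7],1],[[7,-18.7,-14],[0,0,-9.7],1],[[8.5,-22,-14],[0,0,-9.7],1],[[9.9,-25,-14],[0,0,-9.7],1]]'

```text
time: 38.07
tool_pos: [586.3, -125.8, 142.0]
tcp_rot: [0.509, -3.098, 0.001]
contact_force: [0.4, 0.2, -1.0]
grip_width: 58.7
grip_force: 55.0
```

```bash
python3 - <<'E'
from h import *
state(); move([588.2,-131,100],down(np.radians(108.6)))
E
```

```text
t 38.1 p [ 586.3 -125.8  142. ] x [-0.947 -0.32   0.002] y [-0.32   0.947 -0.   ] z [-0.002 -0.001 -1.   ] F [ 0.4  0.2 -1. ] w 58.7 g 55.0 q [-0.34  0.4  -0.05  1.12 -0.   -0.67]
shift cm [-0.03 -0.55  4.2 ] turn deg [-0.  -0.1  0.1]
```

Call:
move_arm --rows '[[[-0.1,-0.5,1],[0,0,0.1],1],[[-0.1,-0.5,2.5],[0,0,0.1],1],[[-0.1,-0.5,4],[0,0,0.1],1],[[-0.1,-0.5,4.9],[0,0,0.1],1],[[-0.1,-0.5,4.9],[0,0,0.1],1],[[-0.1,-0.5,4.9],[0,0,0.1],1],[[-0.1,-0.5,4.9],[0,0,0.1],1]]'

```text
time: 38.65
tool_pos: [589.9, -128.2, 92.7]
tcp_rot: [0.507, -3.098, 0.0]
contact_force: [-0.1, 0.8, -2.0]
grip_width: 58.6
grip_force: 55.0
```

```bash
python3 - <<'E'
from h import *
state(); move([589.1,-130.7,81],down(np.radians(108.6)))
E
```

```text
t 38.6 p [ 589.9 -128.2   92.7] x [-0.948 -0.319  0.002] y [-0.319  0.948  0.   ] z [-0.002 -0.001 -1.   ] F [-0.1  0.8 -2. ] w 58.6 g 55.0 q [-0.35  0.44 -0.11  1.02 -0.   -0.67]
shift cm [ 0.15 -0.21  1.17] turn deg [ 0.  -0.1 -0. ]
```

Call:
move_arm --rows '[[[0.15,-0.2,0.5],[0,0,0],1],[[0.15,-0.2,0.9],[0,0,0],1],[[0.15,-0.2,0.9],[0,0,0],1],[[0.15,-0.2,0.9],[0,0,0],1]]'

```text
time: 38.98
tool_pos: [588.2, -130.7, 82.6]
tcp_rot: [0.506, -3.097, -0.001]
contact_force: [0.5, -0.3, -1.8]
grip_width: 58.9
grip_force: 55.0
```

```bash
python3 - <<'E'
from h import *
state(); move([589.1,-130.7,81],down(np.radians(108.6)))
E
```

```text
t 39.0 p [ 588.2 -130.7   82.6] x [-0.948 -0.318  0.003] y [-0.318  0.948  0.001] z [-0.004 -0.    -1.   ] F [ 0.5 -0.3 -1.8] w 58.9 g 55.0 q [-0.35  0.45 -0.13  1.   -0.   -0.68]
shift cm [-0.08 -0.03  0.15] turn deg [ 0.1 -0.2 -0. ]
```

Call:
move_arm --rows '[[[-0.08,-0.03,0.1],[0,-0.1,0],1],[[-0.08,-0.03,0.2],[0,-0.1,0],1],[[-0.08,-0.03,0.25],[0,-0.1,0],1],[[-0.08,-0.03,0.25],[0,-0.1,0],1]]'

```text
time: 39.32
tool_pos: [589.7, -130.9, 81.0]
tcp_rot: [0.507, -3.1, 0.0]
contact_force: [-1.7, 1.2, 3.4]
grip_width: 58.7
grip_force: 55.6
```

Call:
move_arm --rows '[[[0,0,0],[0,0,0],0.2],[[0,0,0],[0,0,0],-0.3],[[0,0,0],[0,0,0],-0.8],[[0,0,0],[0,0,0],-1],[[0,0,-1],[0,0,0],-1],[[0,0,-4],[0,0,0],-1],[[0,0,-8],[0,0,0],-1],[[0,0,-12],[0,0,0],-1],[[0,0,-14],[0,0,0],-1],[[0,0,-14],[0,0,0],-1]]'

```text
time: 40.15
tool_pos: [592.3, -131.9, 227.2]
tcp_rot: [-0.505, 3.093, -0.007]
contact_force: [0.4, 0.6, -0.4]
grip_width: 85.4
grip_force: 0.0
```

Call:
move_arm --rows '[[[0,4,0],[0,0,0],-1],[[0,8,0],[0,0,0],-1],[[0,12,0],[0,0,0],-1],[[-2,15,-2],[0,0,0],-1],[[-2,15,-4],[0,0,0],-1],[[-2,15,-4],[0,0,0],-1],[[-2,15,-4],[0,0,0],-1],[[-2,15,-4],[0,0,0],-1]]'

```text
time: 40.82
tool_pos: [560.7, 17.4, 259.8]
tcp_rot: [0.506, -3.099, -0.001]
contact_force: [0.2, -0.1, -1.4]
grip_width: 85.7
grip_force: 0.0
```

```bash
python3 - <<'E'
from h import *
state(); save('wrist','w18'); save('scene','s18'); save('side','d18')
for a,b in((6,30),(6,54),(6,102),(78,102)): print('stack',a,b,fit('wrist','w18',(588.4,-131,.325),a,b))
a=cv2.resize(np.load('pics/w18.npy')[:,0:400,::-1],(400,420)); b=cv2.resize(np.load('pics/s18.npy')[130:290,60:220,::-1],(400,420),interpolation=cv2.INTER_CUBIC)
cv2.imwrite('pics/f.png',np.hstack([a,b]))
E
```

```text
t 40.8 p [560.7  17.4 259.8] x [-0.948 -0.318  0.002] y [-0.318  0.948  0.001] z [-0.002  0.    -1.   ] F [ 0.2 -0.1 -1.4] w 85.7 g 0.0 q [-0.11  0.28  0.07  1.36 -0.   -0.44]
stack 6 30 (array([ 615.6, -161. ,   18.9]), np.float64(0.593))
stack 6 54 (array([ 600.2, -155.9,   15.7]), np.float64(0.691))
stack 6 102 (array([ 588.5, -131.8,   18.6]), np.float64(0.913))
stack 78 102 (array([ 587.9, -131.1,   19.7]), np.float64(0.805))
```

View pics/f.png

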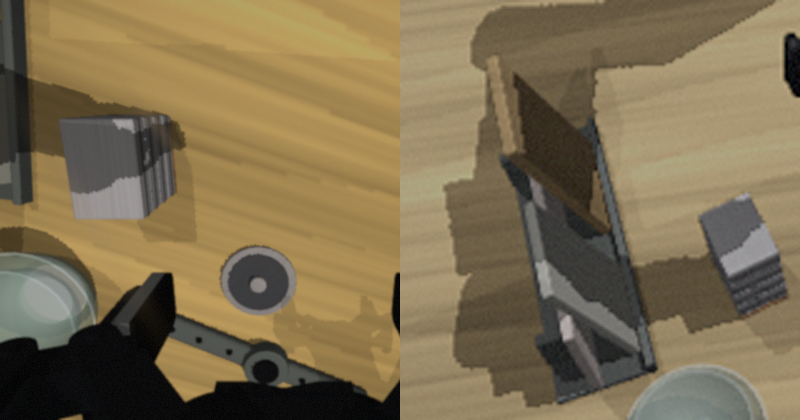

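```bash
python3 - <<'E'
from h import *
def brd(t,w,h,ys,front=-50):
    th=np.arctan2(-front-t*.955,119); u=np.sin(th)*SX+np.cos(th)*Z; n=np.cos(th)*SX-np.sin(th)*Z
    f=SO+front*SX+(6+t*np.sin(th))*Z+ys*SY
    return [f-SY*w/2,f+SY*w/2,f+SY*w/2+u*h,f-SY*w/2+u*h, f-SY*w/2+u*h+n*t, f+SY*w/2+u*h+n*t]
im=arm.read_camera('scene')[...,::-1]; o=np.array([75,135]); k=5
a=cv2.resize(im[o[1]:o[1]+155,o[0]:o[0]+115],None,fx=k,fy=k*.77,interpolation=cv2.INTER_CUBIC)
for P,c in((brd(14,130,195,-85),(0,0,255)),(brd(12,110,175,85),(255,0,0))):
    q=((w2px('scene',np.array(P),s=1)-o+.5)*[k,k*.77]).astype(int); print(q.tolist())
    for p in q: cv2.circle(a,tuple(map(int,p)),3,c,1)
q=((w2px('scene',np.array([SO-50*SX+y*SY+20*Z for y in(-170,170)]),s=1)-o+.5)*[k,k*.77]).astype(int)
cv2.line(a,tuple(map(int,q[0])),tuple(map(int,q[1])),(0,255,255),1)
cv2.imwrite('pics/g.png',a); print(a.shape)
E
```

```text
[[312, 186], [355, 316], [159, 198], [121, 56], [98, 65], [135, 207]]
[[373, 370], [414, 495], [232, 410], [194, 272], [174, 280], [211, 418]]
(597, 575, 3)
```

View pics/g.png

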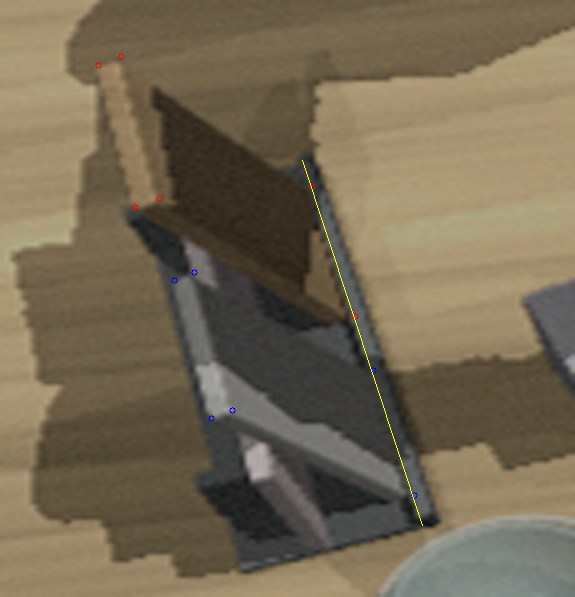

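```bash
python3 - <<'E'
from h import *
move(SO-50*SX-15*SY+235*Z,down(np.radians(100.1)))
E
```

```text
shift cm [ 14.47 -26.62   2.44] turn deg [ 0.1 -0.2  8.4]
```

Call:
move_arm --rows '[[[2,-3.7,0],[0,0,2],-1],[[4,-7.4,0],[0,0,5],-1],[[6,-11,0],[0,0,8.4],-1],[[8,-14.7,0],[0,0,8.4],-1],[[10,-18.4,0],[0,0,8.4],-1],[[12,-22,1],[0,0,8.4],-1],[[14.4,-26.6,2.4],[0,0,8.4],-1],[[14.4,-26.6,2.4],[0,0,8.4],-1],[[14.4,-26.6,2.4],[0,0,8.4],-1],[[14.4,-26.6,2.4],[0,0,8.4],-1]]'

```text
time: 41.85
tool_pos: [508.0, -281.1, 235.4]
tcp_rot: [0.273, -3.127, -0.004]
contact_force: [0.1, 0.1, 0.4]
grip_width: 85.6
grip_force: 0.0
```

Call:
move_arm --rows '[[[0,0,0],[0,0,0],-1],[[0,0,0],[0,0,0],-1]]'

```text
time: 42.02
tool_pos: [509.3, -279.2, 236.7]
tcp_rot: [0.28, -3.128, -0.001]
contact_force: [-0.7, -1.0, -0.2]
grip_width: 85.4
grip_force: 0.0
```

```bash
cat > prof.py <<'E'
import sys
from h import *
f,ys=sys.argv[1],[float(v) for v in sys.argv[2:]]
state(); save('wrist',f); im=np.load(f'pics/{f}.npy').astype(np.float32)
for y in ys:
    xs=np.arange(-68,-20,2.)
    q=w2px('wrist',np.array([SO+x*SX+y*SY+20*Z for x in xs]),f,s=1)
    v=cv2.remap(im,q[:,0].astype(np.float32)[None],q[:,1].astype(np.float32)[None],cv2.INTER_LINEAR)[0]
    print('y',y,q[0].round(),q[-1].round()); print(' '.join('%d:%s'%(x,','.join(str(int(c)) for c in p)) for x,p in zip(xs,v)))
E
python3 prof.py w20 -130 -85 -40 0
```

```text
t 42.0 p [ 509.3 -279.2  236.7] x [-0.984 -0.178  0.001] y [-0.178  0.984  0.001] z [-0.001  0.    -1.   ] F [-0.7 -1.  -0.2] w 85.4 g 0.0 q [-0.64  0.32  0.07  1.32 -0.   -0.82]
y -130.0 [301.  55.] [251.  55.]
-68:214,177,106 -66:215,177,107 -64:215,178,107 -62:192,158,95 -60:184,151,92 -58:150,129,87 -56:104,105,98 -54:106,108,103 -52:106,109,103 -50:99,102,96 -48:65,64,57 -46:111,88,50 -44:136,107,62 -42:135,106,61 -40:132,103,58 -38:134,104,59 -36:135,106,60 -34:135,106,61 -32:136,105,60 -30:135,106,59 -28:137,107,62 -26:135,105,60 -24:135,106,60 -22:135,106,59
y -85.0 [301. 106.] [252. 106.]
-68:217,180,109 -66:217,179,108 -64:214,177,106 -62:196,161,97 -60:183,152,91 -58:139,120,85 -56:104,107,101 -54:106,110,103 -52:106,108,103 -50:96,99,93 -48:64,60,51 -46:106,84,48 -44:130,102,58 -42:132,104,60 -40:131,103,58 -38:130,103,58 -36:131,103,58 -34:131,102,58 -32:132,104,59 -30:132,104,60 -28:132,103,58 -26:131,103,58 -24:131,104,59 -22:132,104,60
y -40.0 [300. 154.] [253. 154.]
-68:209,172,104 -66:209,172,103 -64:206,171,103 -62:186,153,92 -60:173,143,87 -58:127,114,88 -56:105,106,100 -54:104,108,102 -52:105,107,102 -50:90,93,87 -48:71,64,49 -46:113,89,50 -44:120,94,51 -42:122,96,53 -40:122,95,54 -38:123,96,54 -36:125,97,55 -34:125,99,56 -32:126,99,57 -30:125,98,56 -28:126,100,57 -26:126,99,56 -24:126,99,56 -22:125,98,55
y 0.0 [299. 194.] [254. 194.]
-68:198,162,98 -66:198,163,98 -64:188,154,93 -62:172,141,85 -60:162,134,82 -58:115,108,89 -56:105,107,100 -54:104,105,99 -52:102,105,99 -50:86,89,83 -48:52,54,51 -46:43,45,43 -44:43,44,42 -42:67,69,65 -40:85,89,82 -38:86,89,83 -36:85,89,83 -34:85,88,83 -32:86,88,83 -30:85,88,83 -28:85,89,83 -26:86,89,84 -24:86,88,83 -22:85,88,83
```

Call:
move_arm --rows '[[[-3.5,0,0],[0,0,0],-1],[[-7,0,0],[0,0,0],-1],[[-11,0,0],[0,0,0],-1],[[-14.5,-0.1,0],[0,0,0],-1],[[-17,-0.2,0],[0,0,0],-1],[[-17,-0.2,0],[0,0,0],-1],[[-17,-0.2,0],[0,0,0],-1],[[-17,-0.2,0],[0,0,0],-1],[[-17,-0.2,0],[0,0,0],-1],[[-17,-0.2,0],[0,0,0],-1]]'

```text
time: 42.9
tool_pos: [675.7, -252.4, 237.2]
tcp_rot: [0.277, -3.129, 0.0]
contact_force: [-0.4, -0.7, 0.6]
grip_width: 85.0
grip_force: 0.0
```

```bash
python3 prof.py w21 45 85 125; python3 - <<'E'
from h import *
# last check of bystanders/tins unchanged: rough difference of first and latest scene pictures
a=np.load('pics/s8.npy').astype(int);b=np.load('pics/s18.npy').astype(int)
for n,p in dict(bowl=(760,-185,70),filter=(695,30,10),can=(373,236,50)).items():
    u,v=w2px('scene',[p],s=1)[0].astype(int); print(n,np.abs(a-b)[v-12:v+12,u-12:u+12].mean().round(1))
E
```

```text
t 42.9 p [ 675.7 -252.4  237.2] x [-0.984 -0.176  0.001] y [-0.176  0.984 -0.   ] z [-0.001 -0.    -1.   ] F [-0.4 -0.7  0.6] w 85.0 g 0.0 q [-0.47  0.63  0.55  1.5  -0.   -0.65]
y 45.0 [304.  63.] [254.  62.]
-68:165,135,80 -66:163,135,81 -64:163,134,79 -62:146,119,70 -60:135,111,68 -58:95,91,77 -56:93,97,91 -54:92,96,90 -52:91,94,89 -50:75,77,73 -48:69,69,63 -46:122,119,109 -44:128,126,115 -42:128,126,114 -40:127,125,114 -38:128,126,115 -36:128,126,114 -34:128,126,115 -32:128,126,115 -30:128,125,116 -28:129,125,116 -26:129,126,116 -24:128,126,116 -22:128,125,115
y 85.0 [304. 108.] [255. 108.]
-68:172,142,85 -66:172,142,85 -64:160,132,79 -62:147,122,73 -60:138,116,71 -58:96,93,81 -56:95,98,93 -54:93,97,91 -52:90,93,88 -50:70,73,69 -48:83,81,75 -46:126,124,112 -44:130,128,117 -42:130,128,117 -40:130,128,116 -38:130,128,118 -36:130,128,117 -34:130,128,116 -32:131,128,117 -30:130,128,117 -28:132,127,116 -26:132,128,117 -24:132,128,116 -22:132,128,116
y 125.0 [303. 150.] [256. 150.]
-68:174,143,85 -66:174,143,86 -64:166,136,82 -62:152,125,76 -60:137,115,73 -58:101,99,86 -56:95,98,92 -54:93,97,91 -52:91,94,88 -50:69,71,67 -48:98,97,89 -46:129,127,116 -44:130,127,118 -42:133,129,118 -40:131,128,117 -38:133,128,118 -36:132,129,118 -34:131,129,118 -32:131,129,118 -30:131,129,117 -28:133,129,118 -26:132,128,118 -24:133,128,117 -22:132,129,118
bowl 1.7
filter 2.5
can 2.5
```

Both boards' feet sit against the lip, the column is flush and the bystanders have not moved, so I'm handing in.

```bash
python3 -c "
from station import arm
print(arm.close_job())"
```

```text
the job is handed in; nothing more can be done
None
```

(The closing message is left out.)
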